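Box the last queen cage and close the lid

TASK

Take the yellow-capped queen cage off the leaning rest and stand it upright, yellow cap up, right down in the one empty slot of the transit box; lower it in rather than dropping it, since there is a live queen inside. Let go of it, then close the box's clear lid fully. Leave the blue-capped cages in their slots and do not push the bottle, dish or jar about.

Things in the scene. Friction and masses are not known exactly. Their poses are not given: they have to be found in the camera images.
- cage: The cage to box: flat wooden block 80 mm long, 36 wide, 16 thick, 35 g, round dark mesh windows, yellow cap (last 11 mm, same section). Origin: centre of the end face away from the cap; z along the length to the cap, y across the width, x through the thickness. At the start it leans 0.45 rad from vertical, cap end up; grip it across its width near the cap, tool slanted along it.
- rest: Fixed leaning rest: steel foot 85 (x) x 70 (y) x 8 mm; a back plate 24 mm wide (narrower than the cage) under the lower 48 mm of the cage; a 30 mm wide ledge under its lower end. Origin: centre of the foot's underside, z up. The cage's lower end is at x +18, y 0, 26 mm above the table; the cage leans up towards the rest's -x.
- box: Fixed box: grey tray 104 (x) x 176 (y) x 40 mm high; white insert inside, top 32 mm above the table, with 4 slots at x 0, y -57, -19, 19, 57 mm. Slot: 40.5 mm in x, 19 mm in y, down to the tray floor 4 mm above the table, long edges chamfered 3 mm. A cage stands with its width along box x, 45 mm proud of the rim. Origin: centre of underside, z up; lid hinge on +x rim.
- pad: Fixed green pad, 36 x 15 mm and 1.5 mm thick, on the floor of the one empty slot: it marks which slot is free, and the cage's end must rest on it. Origin: centre of its underside, 4 mm above the table; axes parallel to the box's.
- lid (a joint): Angle of the lid in rad: 0 is fully closed on the tray, about 1.57 is standing open, 1.95 is its stop. The hinge is stiff: the lid stays at any angle where it is left, and moving it takes about 1 to 3 N at the tab. Standing open, its tab reaches up to about 185 mm above the table: carry things over higher than that.
- lid_hinge (a point): Middle of the lid's hinge line, which runs along the box's y axis on its +x rim: box x +52 mm, y 0, 40 mm above the table. The lid is a clear plastic cover with blue edges, 104 (x) x 176 (y) x 52 mm deep, 160 g.
- lid_tab (a point): Grip point of the orange tab, a tongue 32 mm long, 20 wide (along the hinge line), 8 thick, straight out from the middle of the lid's front wall; this point is 22 mm out from that wall. Lid shut: 126 mm from the hinge line towards box -x and 30 mm above it; lid open: the tongue points up. Swings with the lid; can be pinched across its width from above.
- cage_a: A queen cage exactly like cage but with a blue cap, standing upright in one of the box's slots. Leave it there. Same origin and axes.
- cage_b: A queen cage exactly like cage but with a blue cap, standing upright in one of the box's slots. Leave it there. Same origin and axes.
- cage_c: A queen cage exactly like cage but with a blue cap, standing upright in one of the box's slots. Leave it there. Same origin and axes.
- dropper: Bystander: amber glass bottle with a red cap, 40 mm across, 85 mm tall. Origin: centre of its underside.
- dish: Bystander: clear closed dish 60 mm across, 14 mm tall. Origin: centre of its underside.
- jar: Bystander: glass jar with a white cap, 60 mm across, 75 mm tall. Origin: centre of its underside.

How it is judged:
By the outcome, as a careful person would: the job done as asked, in the order asked, and still so for the second after the job is handed in, with the robot touching nothing.
It also fails if it takes over 64 s, if anything falls off the work surface, if the arm or the gripper's body presses on something with over 40 N, if the wrist force passes 120 N, or if a joint passes its speed limit or range.

ROBOT

A 7-joint arm with a two-finger parallel gripper is mounted at the origin on the work surface. World frame = base frame: x ahead of the robot, y to its left, z up, the work surface at z = 0. Lengths are in m, angles in degrees, forces in N, time in s.
With the tool pointing down it reaches from about 0.4 to 0.85 m from the base axis. Payload 6.9 kg.
Tool frame: the origin (TCP) lies on the centre line of the jaws, within the pads' length; the fingertips stand 19 mm ahead of it and the grasp point (between the pads) is the TCP (robot.finger_overhang is the distance from the TCP to the fingertips, in m); x points along the fingers, y is the direction in which the jaws open and shut, and the axes are right-handed (so a half turn about x gives the same grasp; the last joint's range is limited). The gripper opens to 85 mm and grips with 20 to 120 N. Pads are 22 mm wide; open, the fingers measure 114 mm over their backs; the gripper's body (76 mm by 85 mm) begins 54 mm behind the grasp point. The pads swing forward as they close: fully open they stand 13 mm farther back than shut.
Start: joints at [-60.361, 29.078, -13.613, 85.955, 7.202, 65.827, -8.869], TCP at [0.25, 0.573, 0.25] pointing down, gripper open.
Joint ranges: [-176.47, 176.47], [-13.61, 117.27], [-81.72, 77.17], [0.22, 143.17], [-87.28, 267.28], [10, 112.55], [-165.47, 165.47]. Speed limits (degrees/s): [136.94, 136.94, 180, 180, 180, 180, 180].

INTERFACE

Orientations are given as [roll, pitch, yaw] about the fixed x, y, z axes, in that order (R = Rz(yaw) Ry(pitch) Rx(roll)).
In Python, from cell import robot, vision, models gives the robot as it stands.
- The arm moves only by the tool arm_command, never from a script. Its argument "deltas" is one flat list of numbers, 5 for each row, row after row: the finger opening in m, from 0 to 0.0854, then the shift along the tool's x, y, z in m, then the turn about the tool's x in rad. A call has 1 to 12 rows; each row is the pose to reach, as a shift and turn from the pose commanded when the call began, along the tool's axes at that moment; what a row does not reach only later rows make up. A row lasts 1/10 s, in which the tool goes at most 50 mm and 8.59 degrees, less where a joint would pass 70% of its speed; a pose out of reach is approached as far as the arm can. A call with a gripper value outside its range is refused whole. The fingers move at their own pace and stop on an object; "newtons" is the grip in N (left out, the last holds). Time passes only in rows, so rows that repeat a pose let the fingers close. It gives the time, the measured TCP pose, the force and the opening at its end, in the units of the state.
- robot.sense(): the state, without advancing time (a new reading comes with each control period).
- vision.grab_frame(name): name is "scene" or "side" or "wrist"; returns a dict with "img" (384x512x3 uint8, red, green, blue), "mtx" (3x3 intrinsics, pixels), "camera_from_world" (4x4, takes a point from world to camera coordinates). Camera axes: x right, y down, z forward; pixel columns grow to the right and rows downward; lengths in m; the calibration is good to about 2 mm. A picture is of the moment at which its call begins. There is no depth.
- robot.hand_in(): hands the job in, once; it reports no verdict.
Trained networks look in the newest picture that a camera, given by its name, has taken for a name from the list of things; names that differ only in an ending like _2 or _b are one class to them, and where a whole thing is asked for, a point or a joint stands for the part that bears it (a point fixed in the world has none). Each returns a list of dicts, best first, with "p" (0 to 1); they miss things now and then, are a little off and sometimes report something else, mostly with a low value. They report only what shows in the picture. A call takes as long as a camera call.
- models.regions_of(thing, camera): "region" (384x512 bool, what is visible of it) and "uv" ([column, row] in pixels, amid what is visible of it).
The state is a dict: "clock": time; "qpos": joint angles; "dq": joint speeds; "joint_torque": joint torques, N m; "tcp_pos": TCP position; "orientation": TCP orientation; "contact_force": force on the tool from outside, world axes, zero at the start; "ft_torque": the same for the moment, N m; "grip_width": opening from 0.0 (shut) to 1.0 (fully open).
Only numpy, scipy, OpenCV 4.12 (cv2) and the standard library are available. Lean on these libraries where they do the work, as an engineer would, in place of code of your own. Each camera call takes 0.05 s, during which the arm holds its last target.

## Working session

There is one attempt and no reset: what is moved stays moved. The work goes in short steps, Python scripts to look and compute and a tool call to move; the robot and the scene stay as the last step left them, time stands still between calls to the robot, and variables do not carry over. Pictures are saved under pics/ and viewed, and the job is handed in when it is done.

Besides the shell and the picture viewer there is one more tool, called after ">>>" by a JSON object that holds its "name" and its "arguments", one argument or row to a line. arm_command: Moves the arm, as the interface text tells. Its arguments: {"type":"object","properties":{"deltas":{"type":"array","items":{"type":"number"}},"newtons":{"type":"number"}},"required":["deltas"]}

```bash
ls; mkdir -p pics; cat > h.py <<'E'
import numpy as np, cv2
from cell import robot, vision, models
def save(name,f,scale=1.5):
    cv2.imwrite('pics/'+name+'.png',cv2.resize(f['img'][:,:,::-1],None,fx=scale,fy=scale,interpolation=cv2.INTER_CUBIC))
def proj(f,P):
    P=np.atleast_2d(P);c=(f['camera_from_world'][:3,:3]@P.T).T+f['camera_from_world'][:3,3]
    u=(f['mtx']@c.T).T;return u[:,:2]/u[:,2:]
def ray(f,uv):
    T=f['camera_from_world'];R=T[:3,:3];o=-R.T@T[:3,3]
    d=R.T@np.linalg.inv(f['mtx'])@np.array([uv[0],uv[1],1.]);return o,d/np.linalg.norm(d)
def atz(f,uv,z):
    o,d=ray(f,uv);return o+d*(z-o[2])/d[2]
def tri(obs):
    A=np.zeros((3,3));b=np.zeros(3)
    for f,uv in obs:
        o,d=ray(f,uv);M=np.eye(3)-np.outer(d,d);A+=M;b+=M@o
    return np.linalg.solve(A,b)
E
python3 - <<'E'
from h import *
import pickle
fs={}
for n in ['scene','side','wrist']:
    f=vision.grab_frame(n);fs[n]=f;save(n+'0',f)
    T=f['camera_from_world'];print(n,(-T[:3,:3].T@T[:3,3]).round(3))
    for t in ['cage','cage_a','rest','box','pad','lid','lid_tab','dropper','dish','jar']:
        try:
            print(t,[(round(r['p'],2),np.round(r['uv']).tolist(),int(r['region'].sum())) for r in models.regions_of(t,n)][:5])
        except Exception as e: print(t,e)
pickle.dump(fs,open('f0.pkl','wb'))
s=robot.sense();print({k:np.round(v,3).tolist() for k,v in s.items()})
E
```

```text
pics
scene [ 0.994 -0.351  0.819]
cage [(0.64, [257.0, 184.0], 171), (0.57, [252.0, 193.0], 206), (0.56, [163.0, 269.0], 512), (0.56, [268.0, 174.0], 118), (0.37, [185.0, 218.0], 349)]
cage_a [(0.64, [257.0, 184.0], 171), (0.57, [252.0, 193.0], 206), (0.56, [163.0, 269.0], 512), (0.56, [268.0, 174.0], 118), (0.37, [185.0, 218.0], 349)]
rest [(0.77, [169.0, 279.0], 550), (0.61, [245.0, 250.0], 377)]
box [(0.73, [278.0, 193.0], 2718)]
pad []
lid [(0.97, [290.0, 187.0], 1463)]
lid_tab [(0.8, [290.0, 190.0], 1491)]
dropper [(0.58, [189.0, 216.0], 290)]
dish [(0.94, [243.0, 251.0], 410)]
jar [(0.63, [338.0, 154.0], 483)]
side [ 0.26  -0.507  0.76 ]
cage [(0.82, [300.0, 294.0], 434), (0.73, [217.0, 194.0], 230), (0.59, [230.0, 201.0], 266), (0.51, [210.0, 183.0], 228), (0.51, [281.0, 234.0], 412)]
cage_a [(0.82, [300.0, 294.0], 434), (0.73, [217.0, 194.0], 230), (0.59, [230.0, 201.0], 266), (0.51, [210.0, 183.0], 228), (0.51, [281.0, 234.0], 412)]
rest [(0.6, [291.0, 313.0], 1029)]
box [(0.81, [235.0, 182.0], 4773), (0.35, [241.0, 166.0], 2904)]
pad [(0.65, [246.0, 166.0], 2829)]
lid [(0.62, [245.0, 163.0], 2851)]
lid_tab [(0.77, [244.0, 168.0], 2853)]
dropper [(0.95, [224.0, 266.0], 480)]
dish []
jar []
wrist [0.178 0.603 0.374]
cage [(0.57, [109.0, 378.0], 125), (0.56, [92.0, 372.0], 827)]
cage_a [(0.57, [109.0, 378.0], 125), (0.56, [92.0, 372.0], 827)]
rest []
box [(0.84, [93.0, 370.0], 891)]
pad []
lid []
lid_tab []
dropper []
dish []
jar []
{'clock': 1.65, 'qpos': [-60.361, 29.076, -13.614, 85.956, 7.203, 65.828, -8.87], 'dq': [0.075, -0.046, 0.025, 0.018, 0.082, 0.01, -0.021], 'joint_torque': [-0.0, -62.035, -2.185, -24.996, 0.014, 0.002, -0.0], 'tcp_pos': [0.25, 0.573, 0.25], 'orientation': [-79.616, 89.998, -103.211], 'contact_force': [-0.447, 0.149, 0.554], 'ft_torque': [0.02, 0.003, 0.004], 'grip_width': 0.999}
```

View pictures.

View pics/scene0.png

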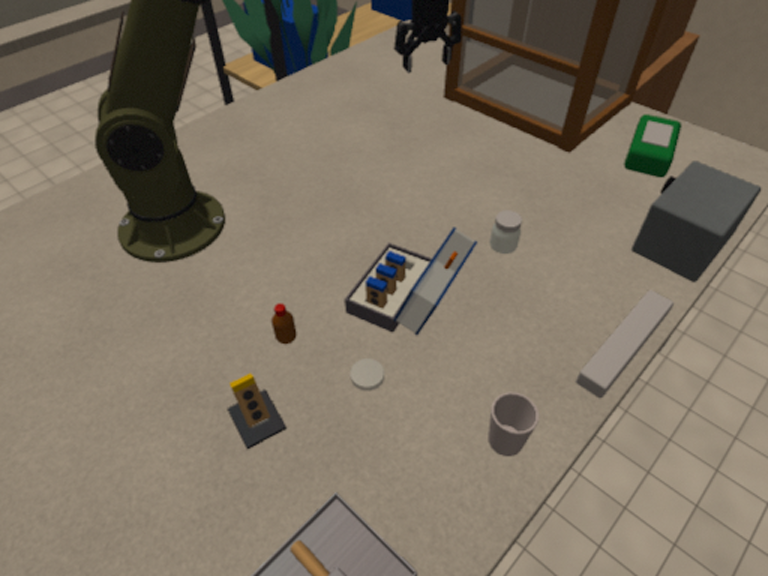

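View pics/side0.png

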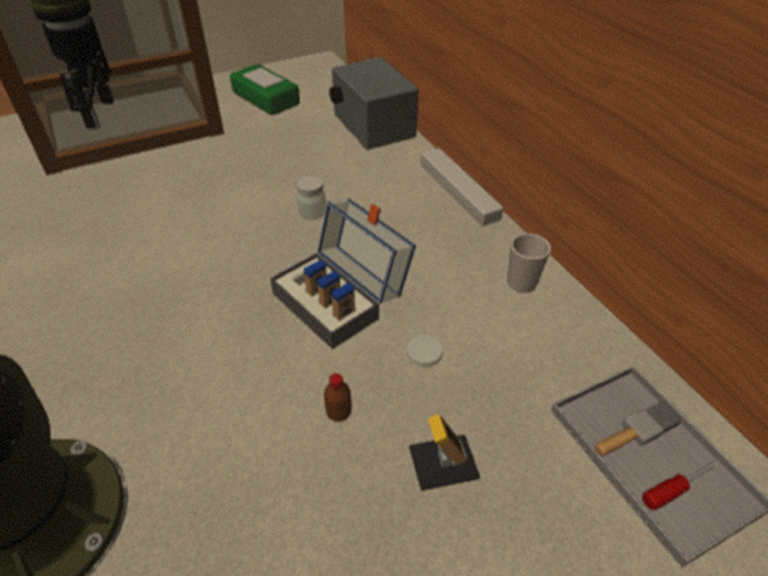

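View pics/wrist0.png

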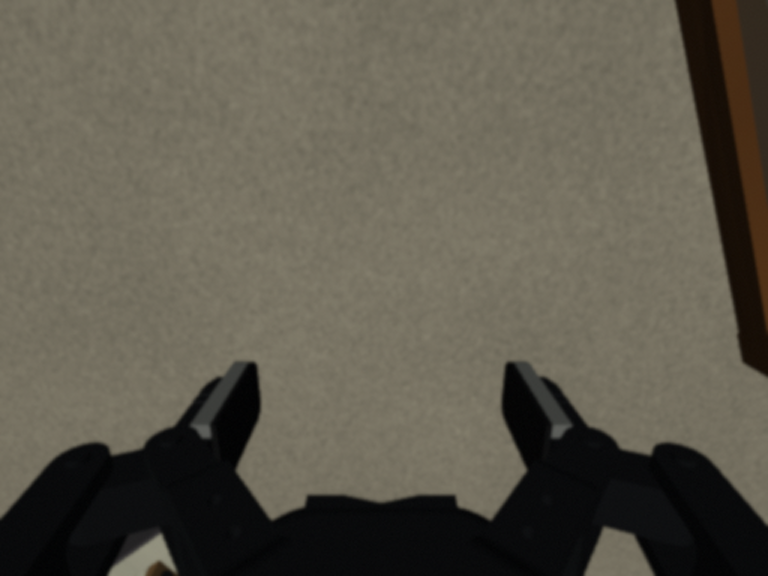

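```bash
python3 - <<'E'
from h import *
import pickle
fs=pickle.load(open('f0.pkl','rb'))
for n in ['scene','side']:
    f=fs[n]; print(f['mtx'].round(1).tolist())
    c=f['img'][120:330,130:370] if n=='scene' else f['img'][110:340,170:340]
    cv2.imwrite(f'pics/{n}crop.png',cv2.resize(c[:,:,::-1],None,fx=3.3 if n=='scene' else 2.6*1,fy=3.3 if n=='scene' else 2.6,interpolation=cv2.INTER_CUBIC)[:600])
sc,sd=fs['scene'],fs['side']
print('dish',atz(sc,(245,250),.007),'jar cap',tri([(sc,(338,146)),(sd,(207,123))]),'dropper cap',tri([(sc,(187,206)),(sd,(224,253))]))
print('cage cap',tri([(sc,(163,256)),(sd,(292,285))]),'rest foot',atz(sc,(171,279),.008),atz(sd,(296,309),.008))
print('tab',tri([(sc,(300,173)),(sd,(249,143))]))
f=fs['wrist'];T=f['camera_from_world'];print(T.round(3),f['mtx'])
E
```

```text
[[365.2, 0.0, 251.9], [0.0, 365.2, 195.8], [0.0, 0.0, 1.0]]
[[391.9, 0.0, 254.6], [0.0, 391.9, 196.1], [0.0, 0.0, 1.0]]
dish [0.60693722 0.01206317 0.007     ] jar cap [0.58429322 0.44648986 0.0749775 ] dropper cap [ 0.43315441 -0.02720595  0.07957022]
cage cap [ 0.51853425 -0.16741568  0.09088925] rest foot [ 0.53304756 -0.17448126  0.008     ] [ 0.52811725 -0.17833201  0.008     ]
tab [0.61291071 0.2152851  0.14681312]
[[ 0.4    0.916 -0.001 -0.624]
 [ 0.872 -0.381  0.306 -0.04 ]
 [ 0.28  -0.123 -0.952  0.381]
 [ 0.     0.     0.     1.   ]] [[279.99244713   0.         253.66460192]
 [  0.         279.99244713 189.09157154]
 [  0.           0.           1.        ]]
```

View pics/scenecrop.png

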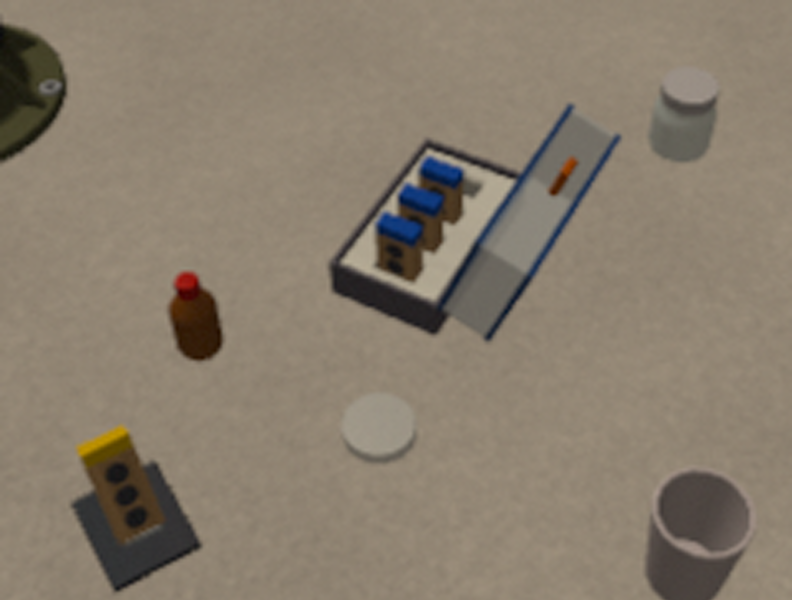

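View pics/sidecrop.png

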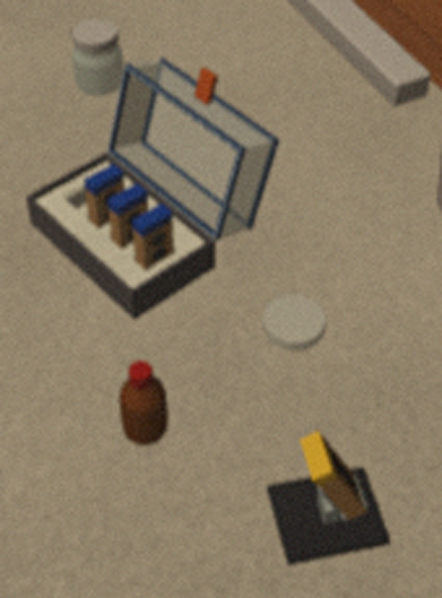

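```bash
cat > fit.py <<'E'
from h import *
from scipy.optimize import least_squares
def fit(obs,x0):
    # obs: list of (frame, local pts Nx3, uv Nx2)
    def r(p):
        c,s=np.cos(p[2]),np.sin(p[2]);R=np.array([[c,-s,0],[s,c,0],[0,0,1]])
        return np.concatenate([(proj(f,(R@np.asarray(P,float).T).T+[p[0],p[1],0])-uv).ravel() for f,P,uv in obs])
    o=least_squares(r,x0,loss='soft_l1');return o.x,r(o.x).reshape(-1,2)
E
python3 - <<'E'
from fit import *
import pickle
fs=pickle.load(open('f0.pkl','rb'));sc,sd=fs['scene'],fs['side']
S=lambda a:np.array(a)/3.3+[130,120]
D=lambda a:np.array(a)/2.6+[170,110]
bx=np.array([[-52,-88,40],[-52,88,40],[52,-88,40],[52,88,40]])/1e3
os=S([[332,265],[428,142],[438,303],[520,178]]);od=D([[135,287],[28,200],[213,240],[110,155]])
print([atz(sc,u,.04).round(3) for u in os],[atz(sd,u,.04).round(3) for u in od])
for ob in ([(sc,bx,os)],[(sd,bx,od)],[(sc,bx,os),(sd,bx,od)]):
    p,r=fit(ob,[.55,.2,.6]);print(p.round(4),np.degrees(p[2]).round(1),r.round(1).tolist())
os=S([[73,507],[153,465],[200,545],[118,588]]);od=D([[268,487],[367,470],[389,543],[290,562]])
print([atz(sc,u,.008).round(3) for u in os],[atz(sd,u,.008).round(3) for u in od])
E
```

```text
[array([0.477, 0.088, 0.04 ]), array([0.433, 0.256, 0.04 ]), array([0.572, 0.119, 0.04 ]), array([0.527, 0.278, 0.04 ])] [array([0.478, 0.093, 0.04 ]), array([0.428, 0.25 , 0.04 ]), array([0.571, 0.115, 0.04 ]), array([0.529, 0.277, 0.04 ])]
[0.503  0.1856 0.2646] 15.2 [[-0.5, -0.1], [-0.6, -0.8], [0.1, 1.9], [2.1, -0.6]]
[0.5019 0.1838 0.2637] 15.1 [[-0.1, 2.6], [-0.3, -1.2], [1.8, 0.2], [-0.7, -1.0]]
[0.5026 0.1851 0.2637] 15.1 [[-0.8, -0.1], [-0.7, -0.7], [-0.2, 1.9], [2.0, -0.6], [-0.0, 2.2], [-0.2, -1.6], [1.8, -0.2], [-0.7, -1.4]]
[array([ 0.487, -0.198,  0.008]), array([ 0.502, -0.133,  0.008]), array([ 0.581, -0.152,  0.008]), array([ 0.565, -0.215,  0.008])] [array([ 0.498, -0.132,  0.008]), array([ 0.58 , -0.156,  0.008]), array([ 0.56 , -0.219,  0.008]), array([ 0.482, -0.198,  0.008])]
```

```bash
cat >> h.py <<'E'
from scipy.spatial.transform import Rotation as Ro
def tool():
    s=robot.sense();return np.array(s['tcp_pos']),Ro.from_euler('xyz',s['orientation'],degrees=True).as_matrix(),s
def plan(target,yhead=None):
    """world target, desired heading (deg) of tool y (mod 180) -> tool shift and roll"""
    p,R,s=tool();d=R.T@(np.asarray(target)-p)
    h=np.degrees(np.arctan2(R[1,1],R[0,1]));out=[d.round(4).tolist()]
    if yhead is not None:
        for k in (0,180):
            a=(yhead+k-h+180)%360-180;out.append(('roll',round(np.radians(-a),4),'j7 now',s['qpos'][6]))  # tool x down
    print('pos',p.round(4),'yhead',round(h,2),'->',out);print('R',R.round(3).tolist())
E
python3 - <<'E'
from h import *
plan([.523,-.173,.20],75)
E
```

```text
pos [0.2502 0.5727 0.2503] yhead 66.4 -> [[0.0503, -0.5742, 0.5485], ('roll', np.float64(-0.15), 'j7 now', np.float64(-8.869989120397626)), ('roll', np.float64(2.9916), 'j7 now', np.float64(-8.869989120397626))]
R [[-0.0, 0.4, 0.916], [-0.0, 0.916, -0.4], [-1.0, -0.0, 0.0]]
```

>>> {"name": "arm_command", "arguments": {
  "deltas": [0.06,0,-0.574,0.548,-0.15,0.06,0,-0.574,0.548,-0.15,0.06,0,-0.574,0.548,-0.15,0.06,0,-0.574,0.548,-0.15,0.06,0,-0.574,0.548,-0.15,0.06,0,-0.574,0.548,-0.15,0.06,0,-0.574,0.548,-0.15,0.06,0,-0.574,0.548,-0.15,0.06,0,-0.574,0.548,-0.15,0.06,0,-0.574,0.548,-0.15,0.06,0,-0.574,0.548,-0.15,0.06,0,-0.574,0.548,-0.15]
}}

```text
clock: 2.85
tcp_pos: [0.4566, 0.0072, 0.2507]
orientation: [17.7, 89.9, 2.7]
contact_force: [-0.1, 0.5, 0.3]
grip_width: 0.702
```

```bash
python3 - <<'E'
from h import *
plan([.523,-.173,.22],75)
E
```

```text
pos [0.4566 0.0072 0.2507] yhead 75.01 -> [[0.0308, -0.1569, 0.1107], ('roll', np.float64(0.0002), 'j7 now', np.float64(69.86712769949578)), ('roll', np.float64(-3.1414), 'j7 now', np.float64(69.86712769949578))]
R [[0.001, 0.259, 0.966], [0.0, 0.966, -0.259], [-1.0, 0.0, 0.001]]
```

>>> {"name": "arm_command", "arguments": {
  "deltas": [0.06,0.03,-0.157,0.111,0,0.06,0.03,-0.157,0.111,0,0.06,0.03,-0.157,0.111,0,0.06,0.03,-0.157,0.111,0,0.06,0.03,-0.157,0.111,0,0.06,0.03,-0.157,0.111,0]
}}

```text
clock: 3.45
tcp_pos: [0.5225, -0.1721, 0.2197]
orientation: [175.9, 89.9, 160.8]
contact_force: [-0.3, 0.8, 0.1]
grip_width: 0.703
```

```bash
python3 - <<'E'
from h import *
import pickle
print(robot.sense()['qpos'],robot.sense()['tcp_pos'])
f=vision.grab_frame('wrist');save('w1',f);pickle.dump(f,open('w1.pkl','wb'))
E
```

```text
[ 15.38831466  23.75980063   0.43121912 100.13136922  -0.21358522
  56.17060843  90.76389368] [ 0.52250364 -0.17207608  0.21973048]
```

View pics/w1.png

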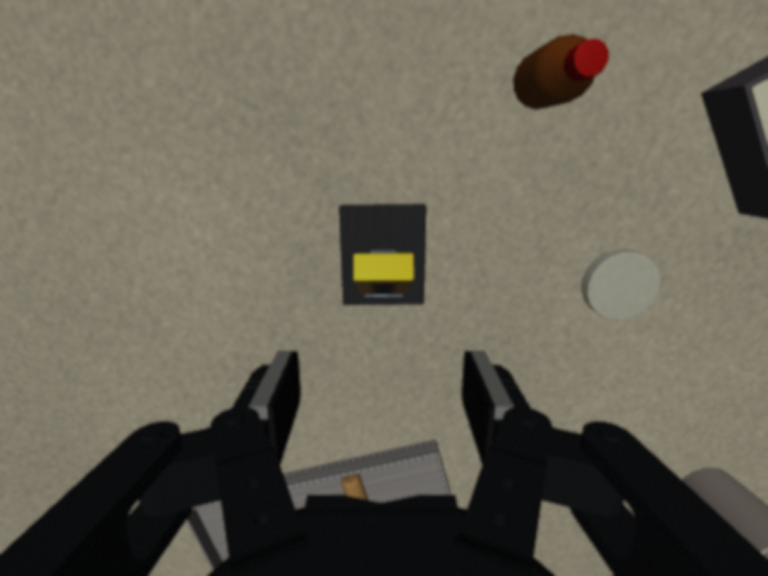

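```bash
python3 - <<'E'
from fit import *
import pickle
f=pickle.load(open('w1.pkl','rb'))
T=f['camera_from_world'];print((-T[:3,:3].T@T[:3,3]).round(3))
c=f['img'][120:220,210:300];cv2.imwrite('pics/w1c.png',cv2.resize(c[:,:,::-1],None,fx=6,fy=6,interpolation=cv2.INTER_CUBIC))
foot=np.array([[-42.5,-35,8],[-42.5,35,8],[42.5,35,8],[42.5,-35,8]])/1e3
uv=np.array([[340,205],[426,205],[424.5,304],[343,304]])/1.5
a=np.array([-np.sin(.45),0,np.cos(.45)]);t=np.array([np.cos(.45),0,np.sin(.45)]);b=np.array([.018,0,.026]);y=np.array([0,1,0])
cap=np.array([b+.08*a-.008*t-.018*y,b+.08*a-.008*t+.018*y,b+.08*a+.008*t+.018*y,b+.08*a+.008*t-.018*y])
uc=np.array([[354,254],[413,254],[414,280],[353,280]])/1.5
for ob in ([(f,foot,uv)],[(f,cap,uc)],[(f,foot,uv),(f,cap,uc)]):
    p,r=fit(ob,[.53,-.175,-.26]);print(p.round(4),np.degrees(p[2]).round(2),r.round(1).tolist())
    g=b+.062*a;cc,s=np.cos(p[2]),np.sin(p[2]);print('grip',[p[0]+cc*g[0],p[1]+s*g[0],g[2]])
E
```

```text
[ 0.447 -0.153  0.344]
[ 0.5286 -0.1724 -0.2587] -14.82 [[-0.7, -0.3], [1.0, -0.6], [0.1, 0.5], [-0.3, 0.8]]
grip [np.float64(0.5199517524967251), np.float64(-0.17014588718817672), np.float64(0.08182772034586597)]
[ 0.5292 -0.1732 -0.2643] -15.15 [[-0.0, -0.0], [0.0, 0.0], [-0.4, -0.0], [0.5, -0.0]]
grip [np.float64(0.5205289188216383), np.float64(-0.1708137288458609), np.float64(0.08182772034586597)]
[ 0.529  -0.1729 -0.2578] -14.77 [[-0.9, 0.2], [0.7, -0.2], [-0.1, 0.8], [-0.5, 1.2], [0.0, -0.1], [0.1, -0.4], [-0.2, -0.4], [0.7, -0.1]]
grip [np.float64(0.5203687105267151), np.float64(-0.17058497948965534), np.float64(0.08182772034586597)]
```

View pics/w1c.png

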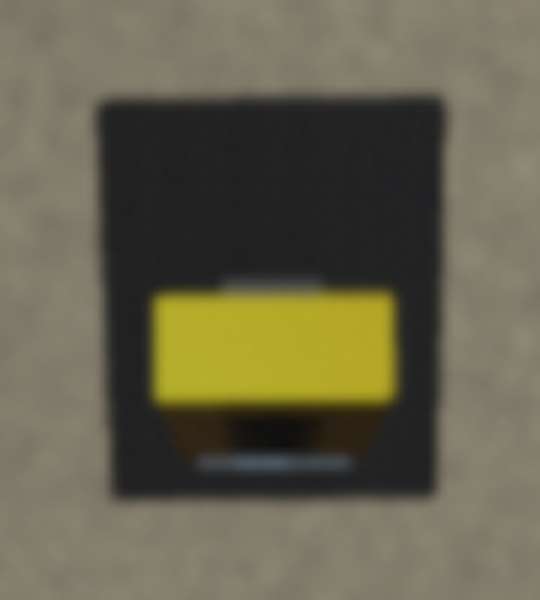

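>>> {"name": "arm_command", "arguments": {
  "deltas": [0.06,0.05,0.001,-0.002,0,0.06,0.09,0.001,-0.002,0,0.06,0.11,0.001,-0.002,0,0.06,0.125,0.001,-0.002,0,0.06,0.138,0.001,-0.002,0,0.06,0.138,0.001,-0.002,0],
  "newtons": 20
}}

```text
clock: 4.1
tcp_pos: [0.5203, -0.1675, 0.0813]
orientation: [161.9, 89.8, 147.0]
contact_force: [0.2, 0.3, 0.3]
grip_width: 0.705
```

```bash
python3 - <<'E'
from h import *
plan([.5205,-.1707,.082],75.1)
f=vision.grab_frame('wrist');save('w2',f)
E
```

```text
pos [ 0.5203 -0.1675  0.0813] yhead 75.16 -> [[-0.0007, -0.0031, 0.001], ('roll', np.float64(0.001), 'j7 now', np.float64(90.56378150994905)), ('roll', np.float64(-3.1406), 'j7 now', np.float64(90.56378150994905))]
R [[-0.002, 0.256, 0.967], [0.002, 0.967, -0.256], [-1.0, 0.001, -0.003]]
```

View pics/w2.png

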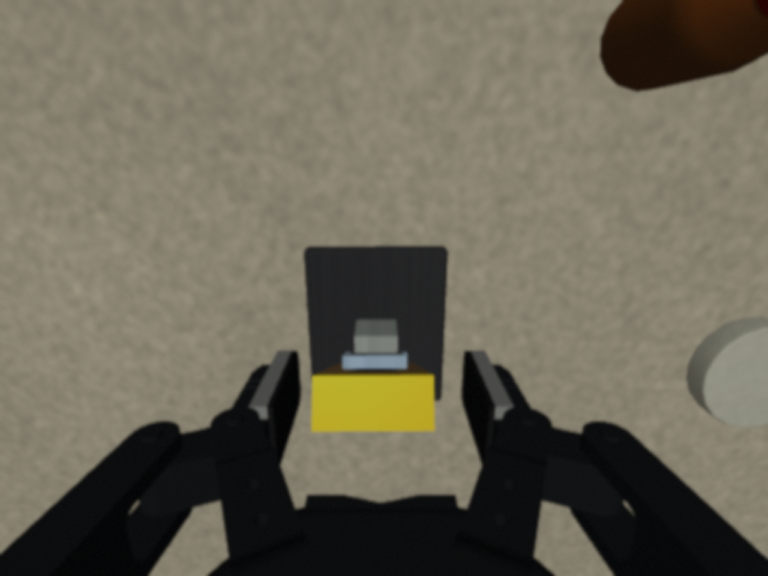

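>>> {"name": "arm_command", "arguments": {
  "deltas": [0.06,0,-0.003,0.001,0,0.06,0,-0.003,0.001,0,0.02,0,-0.003,0.001,0,0.02,0,-0.003,0.001,0,0.02,0,-0.003,0.001,0,0.02,0,-0.003,0.001,0,0.02,0,-0.003,0.001,0,0.02,0,-0.003,0.001,0],
  "newtons": 20
}}

```text
clock: 4.95
tcp_pos: [0.5217, -0.173, 0.0825]
orientation: [-2.6, 89.9, -17.6]
contact_force: [1.1, -0.4, 2.1]
grip_width: 0.419
```

```bash
python3 - <<'E'
from h import *
plan([.5205,-.1707,.082],75.1)
f=vision.grab_frame('wrist');save('w3',f);print(robot.sense()['grip_width']*.0854)
E
```

```text
pos [ 0.5217 -0.173   0.0825] yhead 75.0 -> [[0.0005, 0.0019, -0.0017], ('roll', np.float64(-0.0017), 'j7 now', np.float64(90.87972453384752)), ('roll', np.float64(3.1399), 'j7 now', np.float64(90.87972453384752))]
R [[0.001, 0.259, 0.966], [-0.0, 0.966, -0.259], [-1.0, -0.0, 0.001]]
0.03585298945225383
```

View pics/w3.png

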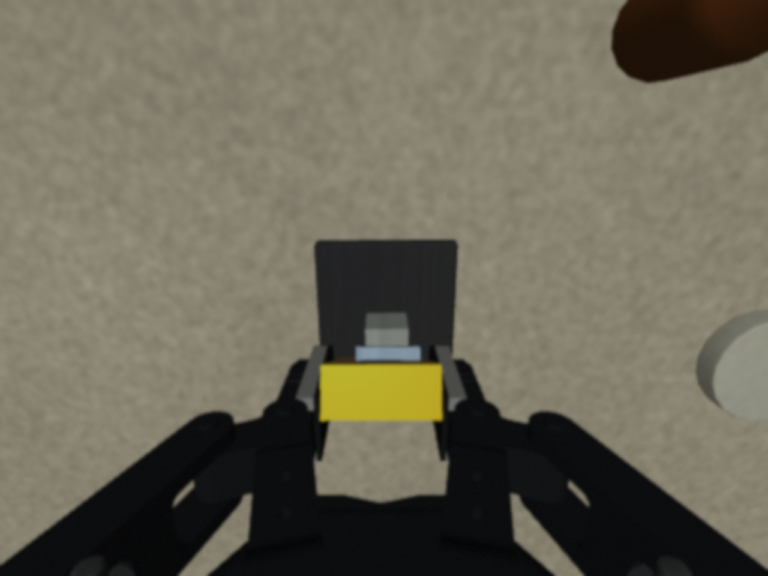

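```bash
python3 - <<'E'
from h import *
plan([.521,.117,.25],15.1)
E
```

```text
pos [ 0.5217 -0.173   0.0825] yhead 75.0 -> [[-0.1676, 0.2799, -0.0756], ('roll', np.float64(1.0455), 'j7 now', np.float64(90.8780280486324)), ('roll', np.float64(-2.0961), 'j7 now', np.float64(90.8780280486324))]
R [[0.001, 0.259, 0.966], [-0.0, 0.966, -0.259], [-1.0, -0.0, 0.001]]
```

>>> {"name": "arm_command", "arguments": {
  "deltas": [0.02,0.0,0,0,0,0.02,-0.02,0,0,0,0.02,-0.06,0,0,0,0.02,-0.11,0,0,0,0.02,-0.16,0,0,0,0.02,-0.168,0,0,0,0.02,-0.168,0,0,0],
  "newtons": 20
}}

```text
clock: 5.7
tcp_pos: [0.5214, -0.173, 0.2517]
orientation: [-3.2, 89.9, -18.2]
contact_force: [0.4, 0.5, -1.4]
grip_width: 0.416
```

```bash
python3 - <<'E'
from h import *
plan([.521,.117,.25],15.1)
f=vision.grab_frame('wrist');save('w4',f);print(robot.sense()['grip_width']*.0854)
f=vision.grab_frame('side');save('s4',f)
E
```

```text
pos [ 0.5214 -0.173   0.2517] yhead 74.99 -> [[0.0014, 0.28, -0.0755], ('roll', np.float64(1.0452), 'j7 now', np.float64(90.99716365798069)), ('roll', np.float64(-2.0964), 'j7 now', np.float64(90.99716365798069))]
R [[0.002, 0.259, 0.966], [-0.001, 0.966, -0.259], [-1.0, -0.0, 0.003]]
0.035701052338135975
```

View pics/w4.png

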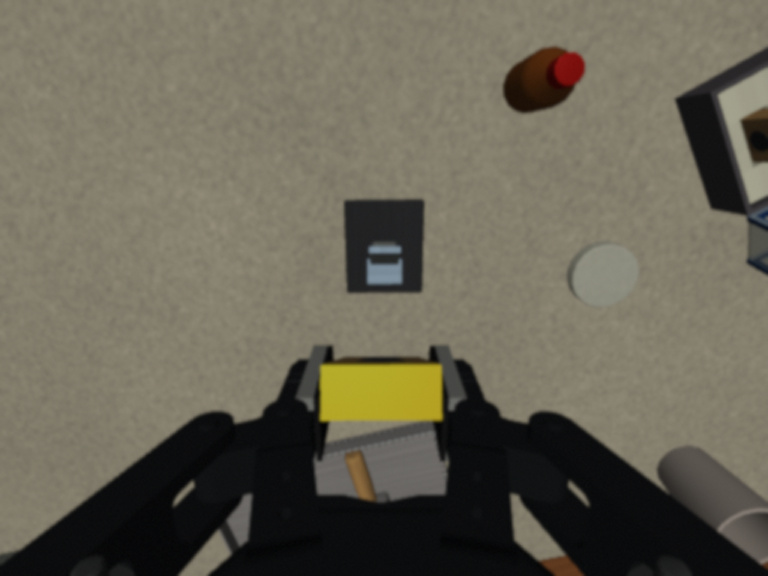

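View pics/s4.png

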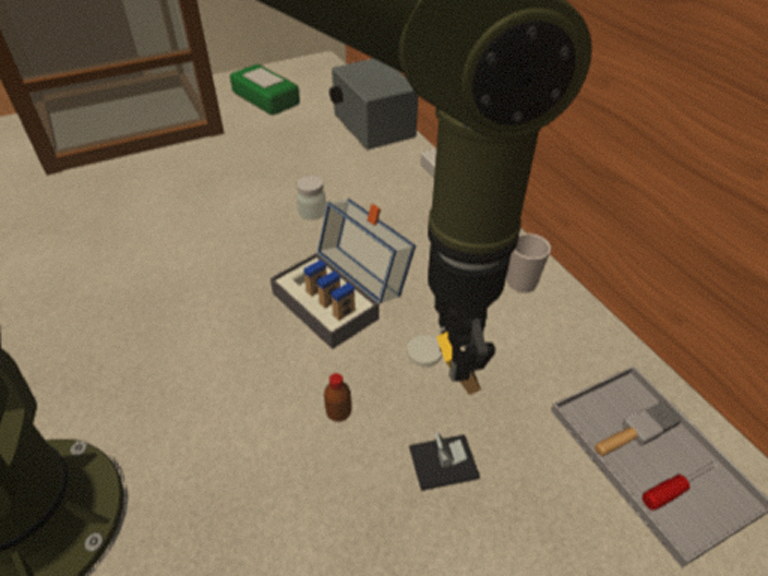

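>>> {"name": "arm_command", "arguments": {
  "deltas": [0.02,0,0.04,-0.011,0.13,0.02,0,0.08,-0.021,0.27,0.02,0,0.12,-0.032,0.4,0.02,0,0.16,-0.043,0.54,0.02,0,0.2,-0.054,0.67,0.02,0,0.24,-0.065,0.8,0.02,0,0.27,-0.073,0.94,0.02,0,0.28,-0.076,1.045,0.02,0,0.28,-0.076,1.045,0.02,0,0.28,-0.076,1.045],
  "newtons": 20
}}

```text
clock: 6.8
tcp_pos: [0.5196, 0.1164, 0.2486]
orientation: [-74.3, 89.8, -149.0]
contact_force: [0.1, -1.4, -0.9]
grip_width: 0.419
```

```bash
python3 - <<'E'
from h import *
import pickle
plan([.4667,.3182,.25],15.1)
f=vision.grab_frame('wrist');save('w5',f);print(robot.sense()['grip_width']*.0854);pickle.dump(f,open('w5.pkl','wb'))
E
```

```text
pos [0.5196 0.1164 0.2486] yhead 15.3 -> [[-0.0016, 0.0022, -0.2086], ('roll', np.float64(0.0035), 'j7 now', np.float64(4.434156591925774)), ('roll', np.float64(-3.1381), 'j7 now', np.float64(4.434156591925774))]
R [[-0.003, 0.965, 0.264], [-0.002, 0.264, -0.965], [-1.0, -0.003, 0.001]]
0.03562394823121292
```

View pics/w5.png

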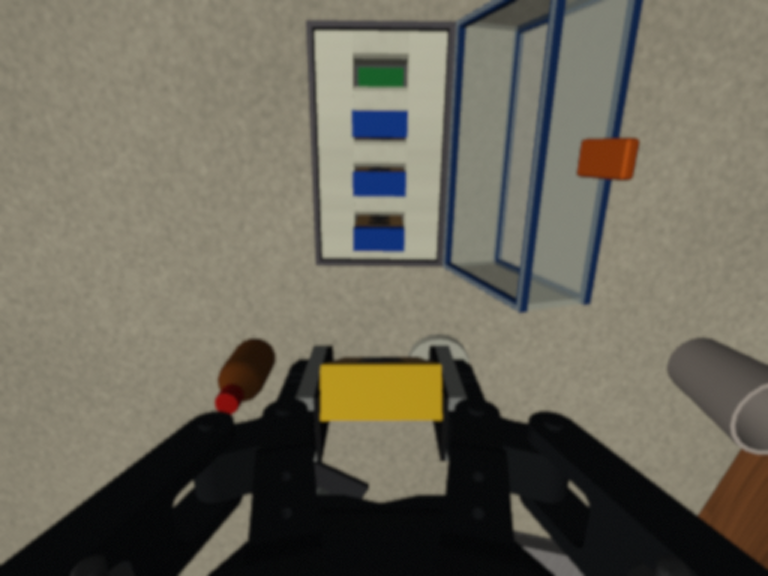

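```bash
python3 - <<'E'
from h import *
import pickle
f=pickle.load(open('w5.pkl','rb'));c=f['img'][5:185,195:430]
c=f['img'][5:105,200:315];cv2.imwrite('pics/w5a.png',cv2.resize(c[:,:,::-1],None,fx=6,fy=6,interpolation=cv2.INTER_CUBIC))
c=f['img'][90:190,200:315];cv2.imwrite('pics/w5b.png',cv2.resize(c[:,:,::-1],None,fx=6,fy=6,interpolation=cv2.INTER_CUBIC))
E
```

```text
(no output)
```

View pics/w5a.png

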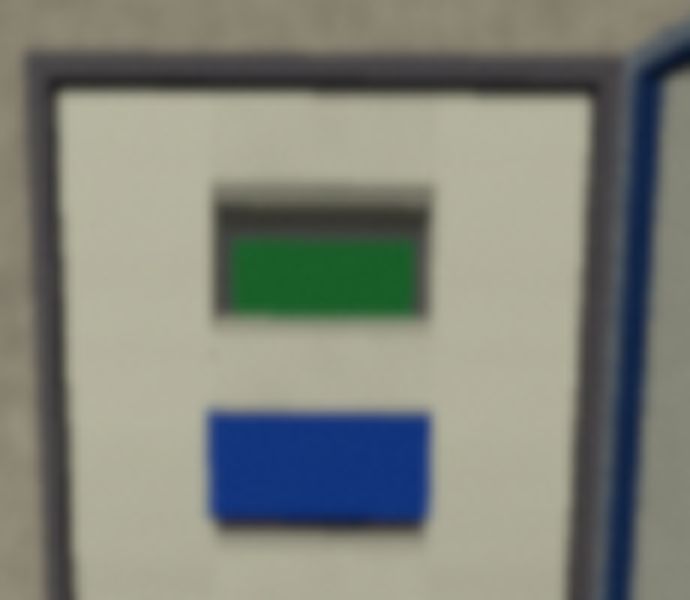

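View pics/w5b.png

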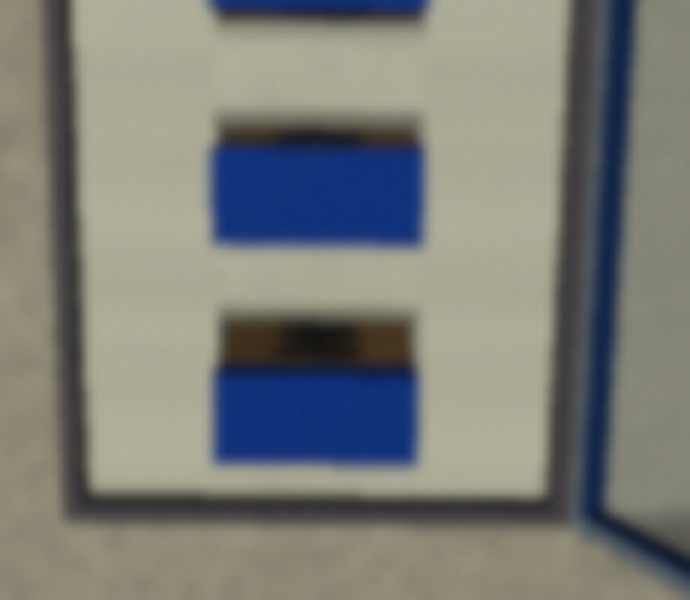

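```bash
python3 - <<'E'
from fit import *
import pickle
f=pickle.load(open('w5.pkl','rb'))
A=lambda a:np.array(a)/6+[200-.5+.08,5-.5+.08]
B=lambda a:np.array(a)/6+[200-.5+.08,90-.5+.08]
m=lambda a:np.array(a,float)/1e3
rim=(f,m([[-52,88,40],[52,88,40],[-52,-88,40],[52,-88,40]]),np.vstack([A([[27,56],[625,58]]),B([[66,520],[578,522]])]))
pad=(f,m([[-18,64.5,5.5],[18,64.5,5.5]]),A([[232,236],[416,236]]))
sl=(f,m([[-20.25,66,32],[20.25,66,32],[20.25,48,32],[-20.25,48,32]]),A([[215,205],[432,205],[428,318],[216,318]]))
caps=(f,m([[-18,y+s,84] if k<0 else [18,y+s,84] for y in (19,-19,-57) for s,k in((8,-1),(8,1),(-8,1),(-8,-1))]),
 np.vstack([A([[207,413],[430,413],[428,521],[209,521]]),B([[211,146],[424,146],[422,245],[213,245],[214,370],[417,370],[415,464],[213,464]])]))
for ob in ([rim],[pad,sl],[caps],[rim,pad,sl],[rim,pad,sl,caps]):
    p,r=fit(ob,[.5026,.185,.264]);c,s=np.cos(p[2]),np.sin(p[2])
    print(p.round(4),np.degrees(p[2]).round(2),'slot',(p[0]-s*.057).round(4),(p[1]+c*.057).round(4));print(r.round(1).tolist())
E
```

```text
[0.4988 0.187  0.2626] 15.05 slot 0.484 0.242
[[-0.3, -0.5], [0.3, -0.5], [0.4, 0.8], [-0.4, 0.9]]
[0.4985 0.187  0.2643] 15.15 slot 0.4836 0.242
[[0.0, 0.8], [-0.1, 0.8], [-0.6, -0.0], [0.4, 0.0], [0.7, -0.7], [-0.5, -0.7]]
[0.498  0.1871 0.2596] 14.87 slot 0.4834 0.2422
[[-0.3, -0.5], [0.3, -0.3], [0.2, -0.5], [-0.4, -0.8], [-0.4, 0.1], [0.3, 0.4], [0.2, 0.2], [-0.5, -0.1], [-0.4, 0.6], [0.5, 0.9], [0.4, 0.3], [0.0, -0.0]]
[0.4986 0.187  0.2637] 15.11 slot 0.4838 0.242
[[-0.6, -0.5], [0.0, -0.6], [0.3, 0.8], [-0.5, 0.8], [0.2, 0.8], [0.0, 0.9], [-0.4, -0.0], [0.6, 0.1], [0.9, -0.6], [-0.3, -0.7]]
[0.4982 0.187  0.26  ] 14.9 slot 0.4835 0.2421
[[-0.7, -0.9], [-0.1, -0.6], [-0.3, 0.5], [-1.1, 0.8], [0.0, 0.5], [-0.1, 0.8], [-0.6, -0.3], [0.4, -0.0], [0.7, -0.7], [-0.6, -1.0], [-0.1, -0.4], [0.4, -0.1], [0.3, -0.4], [-0.2, -0.6], [-0.2, 0.2], [0.4, 0.5], [0.3, 0.3], [-0.3, 0.1], [-0.2, 0.7], [0.6, 1.0], [0.6, 0.4], [0.2, 0.1]]
```

```bash
cat >> h.py <<'E'
BX=np.array([.4986,.187]);BY=np.radians(15.07)
def b2w(x,y,z):
    c,s=np.cos(BY),np.sin(BY);return np.array([BX[0]+c*x-s*y,BX[1]+s*x+c*y,z])
def w2b(p):
    c,s=np.cos(BY),np.sin(BY);d=np.asarray(p)[:2]-BX;return np.array([c*d[0]+s*d[1],-s*d[0]+c*d[1],p[2]])
E
python3 - <<'E'
from h import *
plan(b2w(0,.142,.25),15.07)
E
```

```text
pos [0.5198 0.1158 0.2491] yhead 15.21 -> [[-0.0011, -0.0015, -0.2163], ('roll', np.float64(0.0024), 'j7 now', np.float64(4.417423055124196)), ('roll', np.float64(-3.1391), 'j7 now', np.float64(4.417423055124196))]
R [[-0.002, 0.965, 0.262], [-0.002, 0.262, -0.965], [-1.0, -0.003, 0.001]]
```

>>> {"name": "arm_command", "arguments": {
  "deltas": [0.02,0,-0.001,-0.05,0.002,0.02,0,-0.001,-0.1,0.002,0.02,0,-0.001,-0.15,0.002,0.02,0,-0.001,-0.2,0.002,0.02,0,-0.001,-0.216,0.002,0.02,0.05,-0.001,-0.216,0.002,0.02,0.1,-0.001,-0.216,0.002,0.02,0.14,-0.001,-0.216,0.002,0.02,0.165,-0.001,-0.216,0.002,0.02,0.18,-0.001,-0.216,0.002,0.02,0.18,-0.001,-0.216,0.002],
  "newtons": 20
}}

```text
clock: 7.95
tcp_pos: [0.4626, 0.3227, 0.0679]
orientation: [-60.2, 89.7, -135.3]
contact_force: [0.3, -1.4, 0.2]
grip_width: 0.42
```

```bash
python3 - <<'E'
from h import *
plan(b2w(0,.096,.07),15.07);print(w2b(tool()[0]),tool()[2]['contact_force'])
f=vision.grab_frame('side');save('s6',f)
c=f['img'][90:230,150:290];cv2.imwrite('pics/s6c.png',cv2.resize(c[:,:,::-1],None,fx=4,fy=4,interpolation=cv2.INTER_CUBIC))
E
```

```text
pos [0.4626 0.3227 0.0679] yhead 14.96 -> [[-0.002, -0.0004, 0.0444], ('roll', np.float64(-0.0019), 'j7 now', np.float64(-17.446661174148442)), ('roll', np.float64(3.1397), 'j7 now', np.float64(-17.446661174148442))]
R [[-0.004, 0.966, 0.258], [-0.004, 0.258, -0.966], [-1.0, -0.004, 0.003]]
[0.00051559 0.14041402 0.06787403] [ 0.29139103 -1.43667798  0.23386397]
```

View pics/s6c.png

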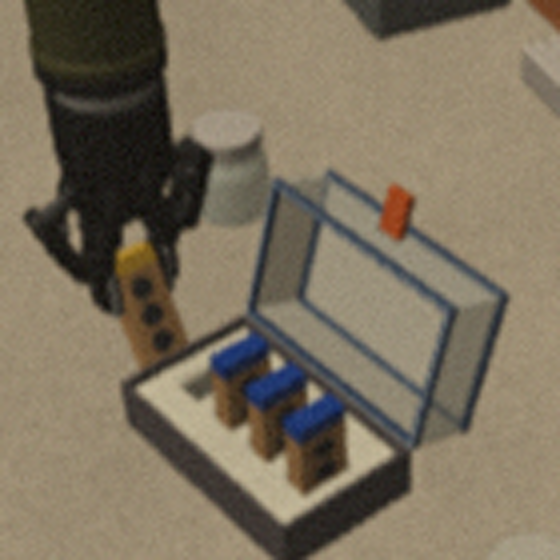

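>>> {"name": "arm_command", "arguments": {
  "deltas": [0.02,-0.002,0,0.008,0,0.02,-0.003,0,0.016,0,0.02,-0.003,0,0.02,0,0.02,-0.003,0,0.024,0,0.02,-0.003,0,0.028,0,0.02,-0.003,0,0.03,0],
  "newtons": 20
}}

```text
clock: 8.6
tcp_pos: [0.471, 0.2995, 0.0747]
orientation: [141.9, 89.7, 67.0]
contact_force: [-2.0, 5.9, 4.0]
grip_width: 0.414
```

```bash
python3 - <<'E'
from h import *
s=tool()[2];print(w2b(tool()[0]),s['contact_force'],s['ft_torque'])
f=vision.grab_frame('side');save('s7',f)
c=f['img'][90:230,150:290];cv2.imwrite('pics/s7c.png',cv2.resize(c[:,:,::-1],None,fx=4,fy=4,interpolation=cv2.INTER_CUBIC))
f=vision.grab_frame('wrist');save('w7',f)
E
```

```text
[0.00263957 0.11578001 0.07472264] [-2.01979581  5.85843304  4.0409924 ] [ 1.81634588  0.58919452 -0.04389171]
```

View pics/s7c.png

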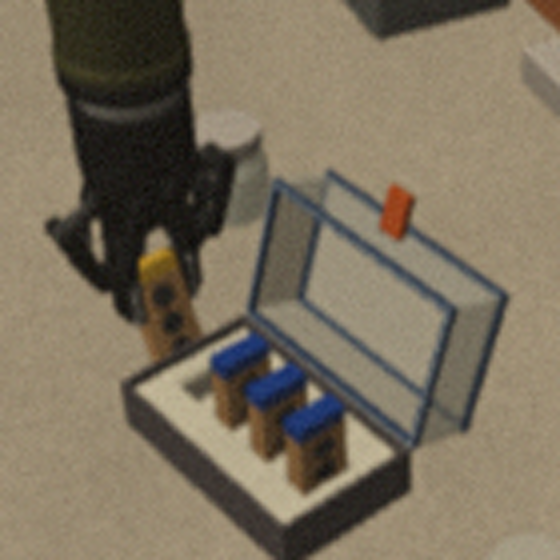

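View pics/w7.png

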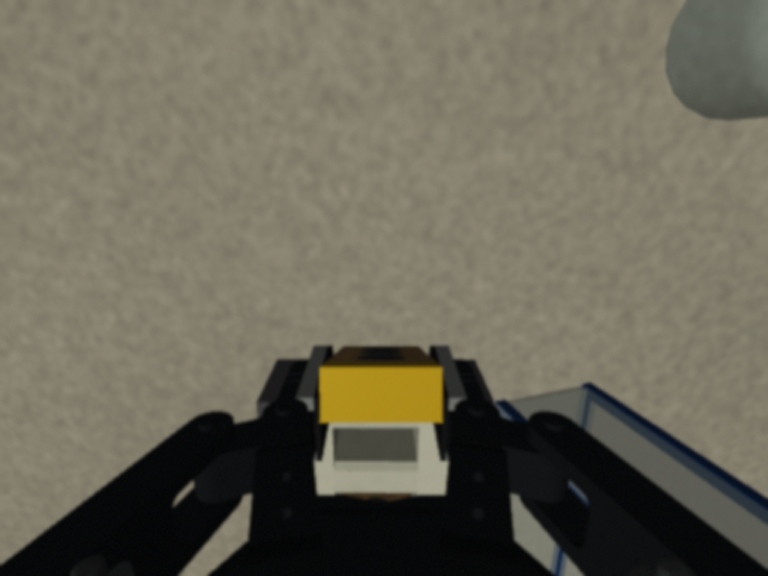

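>>> {"name": "arm_command", "arguments": {
  "deltas": [0.02,0,0,0.004,0,0.02,0,0,0.007,0,0.02,0,0,0.01,0,0.02,0,0,0.01,0],
  "newtons": 20
}}

```text
clock: 9.1
tcp_pos: [0.4739, 0.2891, 0.0746]
orientation: [135.4, 89.7, 60.5]
contact_force: [-0.5, 4.5, 3.2]
grip_width: 0.425
```

```bash
python3 - <<'E'
from h import *
s=tool()[2];print(w2b(tool()[0]),s['contact_force'],s['ft_torque'])
f=vision.grab_frame('side');save('s8',f)
c=f['img'][90:230,150:290];cv2.imwrite('pics/s8c.png',cv2.resize(c[:,:,::-1],None,fx=4,fy=4,interpolation=cv2.INTER_CUBIC))
f=vision.grab_frame('wrist');save('w8',f)
E
```

```text
[0.00269236 0.10505258 0.0745873 ] [-0.49267011  4.54195891  3.18957911] [ 1.20423441  0.19155784 -0.02201338]
```

View pics/s8c.png

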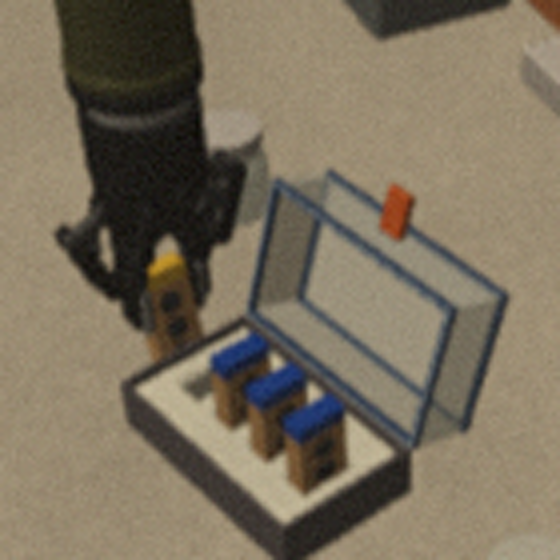

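View pics/w8.png

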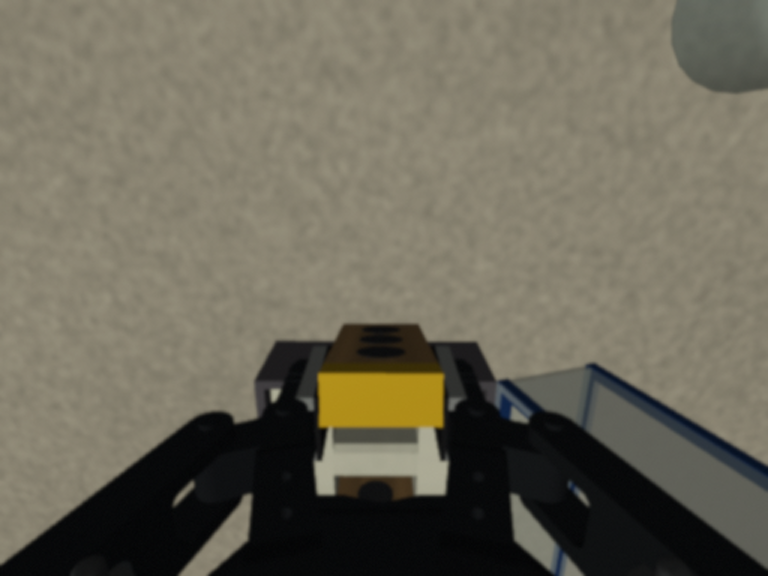

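>>> {"name": "arm_command", "arguments": {
  "deltas": [0.02,0,0,0.003,0,0.02,0,0,0.006,0,0.02,0,0,0.008,0,0.02,0,0,0.01,0,0.02,0,0,0.01,0],
  "newtons": 20
}}

```text
clock: 9.7
tcp_pos: [0.4764, 0.2793, 0.0744]
orientation: [135.1, 89.8, 60.2]
contact_force: [-0.6, 5.1, 2.8]
grip_width: 0.421
```

```bash
python3 - <<'E'
from h import *
s=tool()[2];print(w2b(tool()[0]),s['contact_force'],s['ft_torque'])
f=vision.grab_frame('side');save('s9',f)
c=f['img'][90:230,150:290];cv2.imwrite('pics/s9c.png',cv2.resize(c[:,:,::-1],None,fx=4,fy=4,interpolation=cv2.INTER_CUBIC))
f=vision.grab_frame('wrist');save('w9',f)
E
```

```text
[0.00255944 0.09486031 0.07443518] [-0.61895994  5.11813006  2.805533  ] [ 1.18032412  0.13337901 -0.0212431 ]
```

View pics/s9c.png

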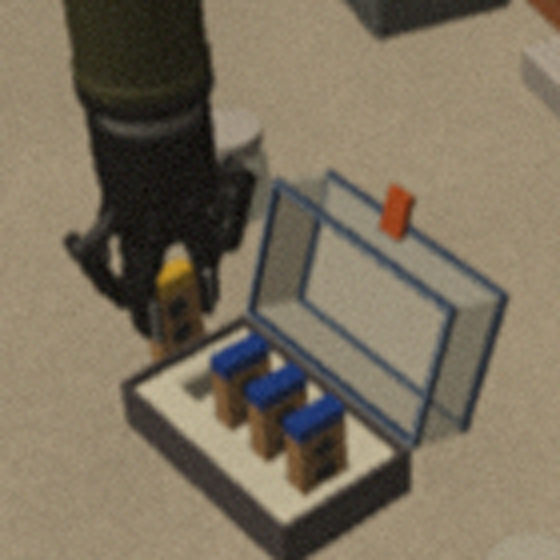

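View pics/w9.png

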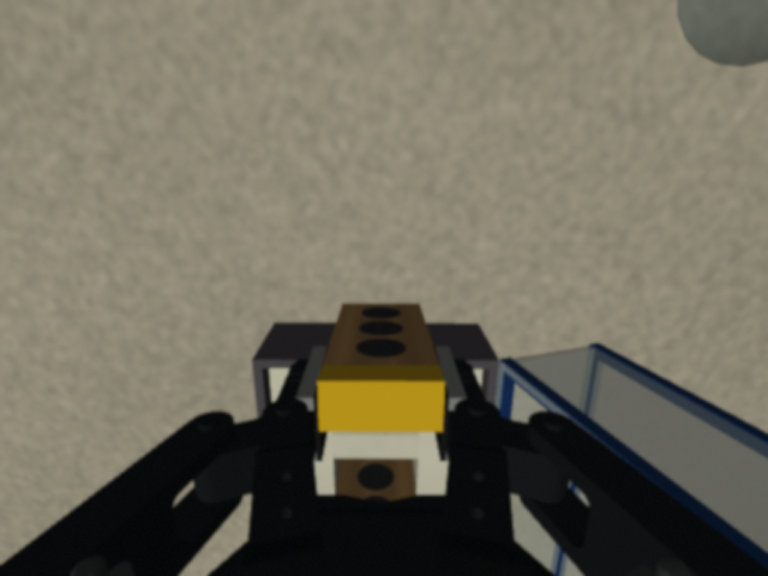

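>>> {"name": "arm_command", "arguments": {
  "deltas": [0.02,0,0,0.002,0,0.02,0,0,0.004,0,0.02,0,0,0.004,0],
  "newtons": 20
}}

```text
clock: 10.1
tcp_pos: [0.4775, 0.2748, 0.0742]
orientation: [130.2, 89.8, 55.2]
contact_force: [-0.4, 4.8, 2.7]
grip_width: 0.417
```

```bash
cat > tilt.py <<'E'
from fit import *
# cage pose in tool frame: tilt th about tool y, offsets dz (tool z), s; predict back-face corners in wrist
def cagefit(f,uv,loc):
    p0,R,_=tool()
    def pts(q):
        th,dz,s=q
        a=np.array([-np.cos(th),0,-np.sin(th)]) # axis to cap in tool coords: up=-x ; tilt: cap toward -z
        t=np.array([-np.sin(th),0,np.cos(th)])
        P=np.array([ [0,0,dz]+ (l-s)*a + w*np.array([0,1,0]) + k*t for l,w,k in loc])
        return (R@P.T).T+p0
    r=lambda q:(proj(f,pts(q))-uv).ravel()
    o=least_squares(r,[.1,0,.062],x_scale=[.1,.003,.003]);return o.x,r(o.x).reshape(-1,2).round(1).tolist()
E
python3 - <<'E'
from tilt import *
import pickle
s=tool()[2];print(w2b(tool()[0]),s['contact_force'],s['ft_torque'])
f=vision.grab_frame('wrist');save('w10',f);pickle.dump(f,open('w10.pkl','wb'))
c=f['img'][190:310,195:315];cv2.imwrite('pics/w10c.png',cv2.resize(c[:,:,::-1],None,fx=5,fy=5,interpolation=cv2.INTER_CUBIC))
E
```

```text
[0.00245782 0.09030776 0.07415772] [-0.43933356  4.84861831  2.72456047] [ 1.27988942  0.16030296 -0.0385388 ]
```

View pics/w10c.png

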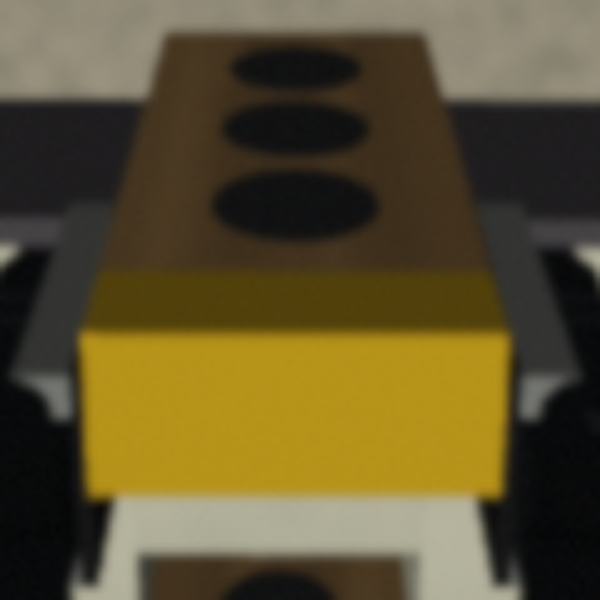

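```bash
python3 - <<'E'
from tilt import *
import pickle
f=pickle.load(open('w10.pkl','rb'))
uv=np.array([[80,332],[508,332],[88,497],[502,497],[168,33],[425,33]])/5+[195-.4,190-.4]
loc=[(.08,-.018,-.008),(.08,.018,-.008),(.08,-.018,.008),(.08,.018,.008),(0,-.018,-.008),(0,.018,-.008)]
print(cagefit(f,uv,loc))
E
```

```text
(array([ 0.01872978, -0.00649774,  0.05901176]), [[0.6, 0.1], [0.9, 0.2], [0.7, -0.2], [0.5, -0.2], [-0.1, 0.0], [0.5, 0.1]])
```

>>> {"name": "arm_command", "arguments": {
  "deltas": [0.02,0,0,0.002,0,0.02,0,0,0.003,0,0.02,0,0,0.003,0],
  "newtons": 20
}}

```text
clock: 10.45
tcp_pos: [0.478, 0.2726, 0.074]
orientation: [139.3, 89.8, 64.4]
contact_force: [-1.1, 7.3, 2.1]
grip_width: 0.414
```

```bash
python3 - <<'E'
from tilt import *
import pickle
s=tool()[2];print(w2b(tool()[0]),s['contact_force'],s['ft_torque'])
plan(b2w(0,.05,.13),15.07)
f=vision.grab_frame('wrist');save('w11',f);pickle.dump(f,open('w11.pkl','wb'))
c=f['img'][190:310,195:315];cv2.imwrite('pics/w11c.png',cv2.resize(c[:,:,::-1],None,fx=5,fy=5,interpolation=cv2.INTER_CUBIC))
E
```

```text
[0.00237791 0.08804221 0.0740126 ] [-1.11519806  7.25202973  2.08508518] [ 1.64868838  0.23044673 -0.03822282]
pos [0.478  0.2726 0.074 ] yhead 15.09 -> [[-0.0561, -0.0023, 0.0379], ('roll', np.float64(0.0004), 'j7 now', np.float64(-12.467797850560423)), ('roll', np.float64(-3.1412), 'j7 now', np.float64(-12.467797850560423))]
R [[0.002, 0.966, 0.26], [0.003, 0.26, -0.966], [-1.0, 0.002, -0.003]]
```

View pics/w11c.png

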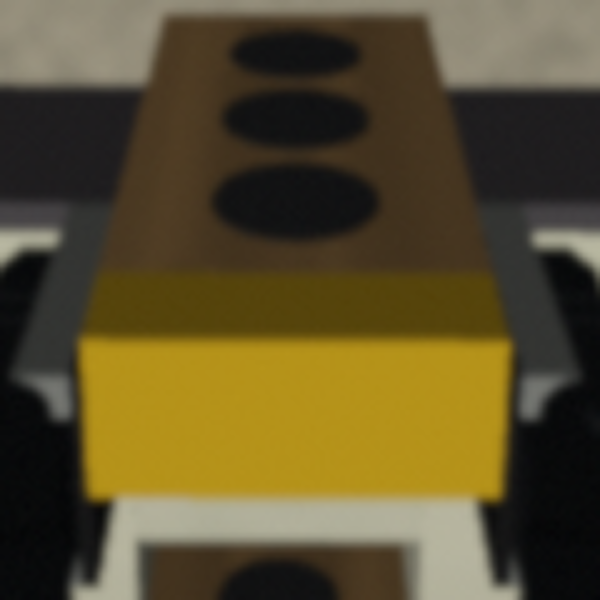

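Force rose to 7 N (flush). Fit again, then back off and lift.

```bash
python3 - <<'E'
from tilt import *
import pickle
f=pickle.load(open('w11.pkl','rb'))
uv=np.array([[80,340],[510,340],[88,498],[502,498],[168,16],[425,16]])/5+[195-.4,190-.4]
loc=[(.08,-.018,-.008),(.08,.018,-.008),(.08,-.018,.008),(.08,.018,.008),(0,-.018,-.008),(0,.018,-.008)]
print(cagefit(f,uv,loc))
E
```

```text
(array([-0.01985368, -0.00686811,  0.05903533]), [[0.6, -0.1], [0.6, -0.0], [0.8, 0.0], [0.4, 0.1], [-0.2, 0.0], [0.7, 0.0]])
```

>>> {"name": "arm_command", "arguments": {
  "deltas": [0.02,0,0,-0.003,0,0.02,0,0,-0.007,0,0.02,-0.02,-0.002,-0.007,0,0.02,-0.05,-0.002,-0.007,0,0.02,-0.07,-0.002,-0.007,0,0.02,-0.07,-0.002,-0.007,0,0.02,-0.07,-0.002,-0.007,0],
  "newtons": 20
}}

```text
clock: 11.2
tcp_pos: [0.4739, 0.2762, 0.1432]
orientation: [-5.2, 90.0, -80.2]
contact_force: [0.0, 0.9, -0.7]
grip_width: 0.416
```

```bash
python3 - <<'E'
from tilt import *
import pickle
s=tool()[2];print(w2b(tool()[0]),s['contact_force'],s['ft_torque'])
f=vision.grab_frame('wrist');save('w12',f);pickle.dump(f,open('w12.pkl','wb'))
c=f['img'][190:310,195:315];cv2.imwrite('pics/w12c.png',cv2.resize(c[:,:,::-1],None,fx=5,fy=5,interpolation=cv2.INTER_CUBIC))
E
```

```text
[-0.0006699   0.09260148  0.14319722] [ 0.0308809   0.94262385 -0.67981642] [-0.00894535 -0.01350818  0.03715659]
```

View pics/w12c.png

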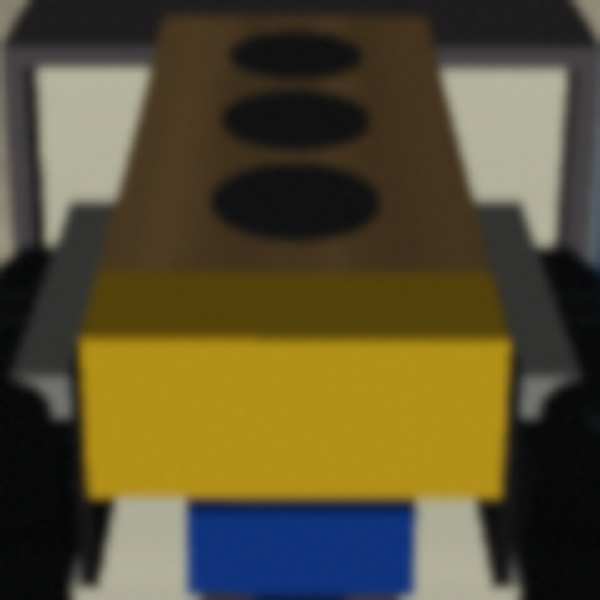

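>>> {"name": "arm_command", "arguments": {
  "deltas": [0.02,0,0.001,0.02,0,0.02,0,0.001,0.035,0,0.02,0,0.001,0.043,0,0.02,0,0.001,0.043,0,0.02,0,0.001,0.043,0,0.02,0,0.001,0.043,0],
  "newtons": 20
}}

```text
clock: 11.85
tcp_pos: [0.4858, 0.2363, 0.1432]
orientation: [-158.3, 90.0, 126.7]
contact_force: [-1.2, -0.0, 0.7]
grip_width: 0.414
```

```bash
python3 - <<'E'
from tilt import *
import pickle
s=tool()[2];print(w2b(tool()[0]),s['contact_force'],s['ft_torque'])
plan(b2w(0,.0493,.0645),15.07)
f=vision.grab_frame('wrist');save('w13',f);pickle.dump(f,open('w13.pkl','wb'))
E
```

```text
[0.00046201 0.05088149 0.14315372] [-1.20077342 -0.04991462  0.72645318] [-0.03236546  0.06506147 -0.02394305]
pos [0.4858 0.2363 0.1432] yhead 15.06 -> [[0.0787, -0.0004, 0.0016], ('roll', np.float64(-0.0001), 'j7 now', np.float64(-9.495065599855426)), ('roll', np.float64(3.1414), 'j7 now', np.float64(-9.495065599855426))]
R [[-0.0, 0.966, 0.26], [0.0, 0.26, -0.966], [-1.0, -0.0, -0.001]]
```

View pics/w13.png

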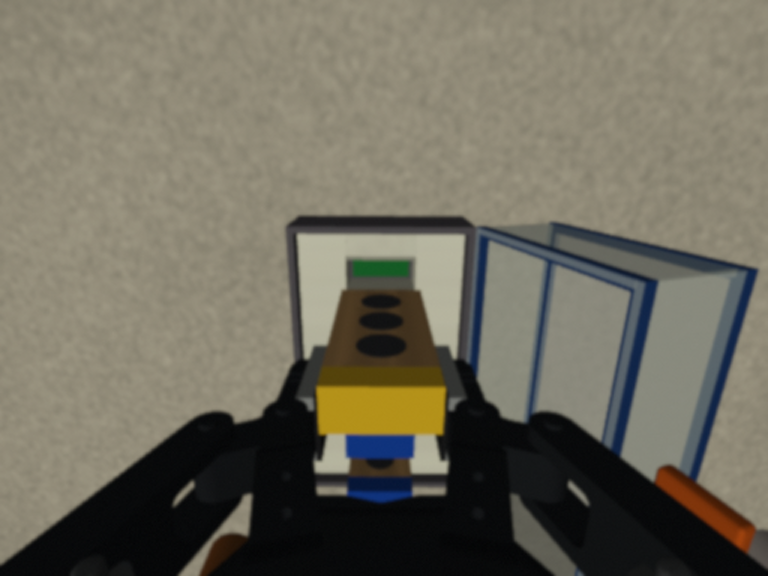

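>>> {"name": "arm_command", "arguments": {
  "deltas": [0.02,0.02,0,0.0015,0,0.02,0.035,0,0.0015,0,0.02,0.045,0,0.0015,0,0.02,0.052,0,0.0015,0,0.02,0.058,0,0.0015,0,0.02,0.06,0,0.0015,0,0.02,0.06,0,0.0015,0],
  "newtons": 20
}}

```text
clock: 12.6
tcp_pos: [0.4865, 0.234, 0.0833]
orientation: [-80.6, 90.0, -155.6]
contact_force: [-0.7, -0.5, -0.7]
grip_width: 0.416
```

```bash
python3 - <<'E'
from tilt import *
s=tool()[2];print(w2b(tool()[0]),s['contact_force'],s['ft_torque'],s['grip_width'])
f=vision.grab_frame('wrist');save('w14',f)
f=vision.grab_frame('side');c=f['img'][90:230,150:290];cv2.imwrite('pics/s14c.png',cv2.resize(c[:,:,::-1],None,fx=4,fy=4,interpolation=cv2.INTER_CUBIC))
E
```

```text
[0.00054867 0.04857476 0.08326262] [-0.69426267 -0.48814194 -0.66134221] [0.00608803 0.05125235 0.04299494] 0.41567004759267423
```

View pics/w14.png

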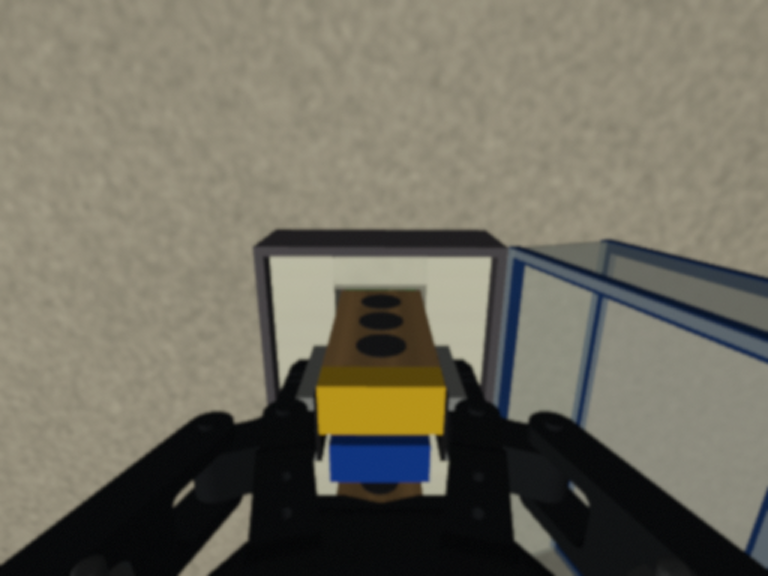

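View pics/s14c.png

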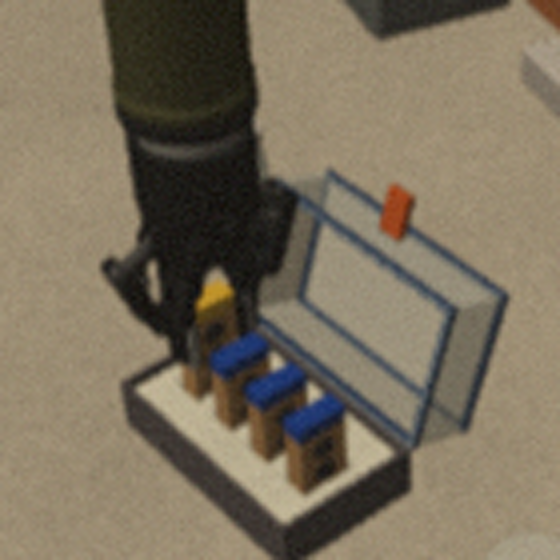

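>>> {"name": "arm_command", "arguments": {
  "deltas": [0.02,0.006,0,0,0,0.02,0.011,0,0,0,0.02,0.015,0,0,0,0.02,0.017,0,0,0,0.02,0.0185,0,0,0,0.02,0.0195,0,0,0,0.02,0.0195,0,0,0],
  "newtons": 20
}}

```text
clock: 13.4
tcp_pos: [0.4864, 0.2339, 0.0645]
orientation: [168.2, 90.0, 93.2]
contact_force: [-2.5, -1.3, 8.2]
grip_width: 0.416
```

```bash
python3 - <<'E'
from tilt import *
s=tool()[2];print(w2b(tool()[0]),s['contact_force'],s['ft_torque'],s['grip_width'])
f=vision.grab_frame('wrist');save('w15',f)
f=vision.grab_frame('side');c=f['img'][90:230,150:290];cv2.imwrite('pics/s15c.png',cv2.resize(c[:,:,::-1],None,fx=4,fy=4,interpolation=cv2.INTER_CUBIC))
E
```

```text
[0.00039621 0.04851269 0.06450009] [-2.45462486 -1.26069093  8.20605816] [-0.20752267  0.64271964  0.04810936] 0.4159726638523608
```

View pics/w15.png

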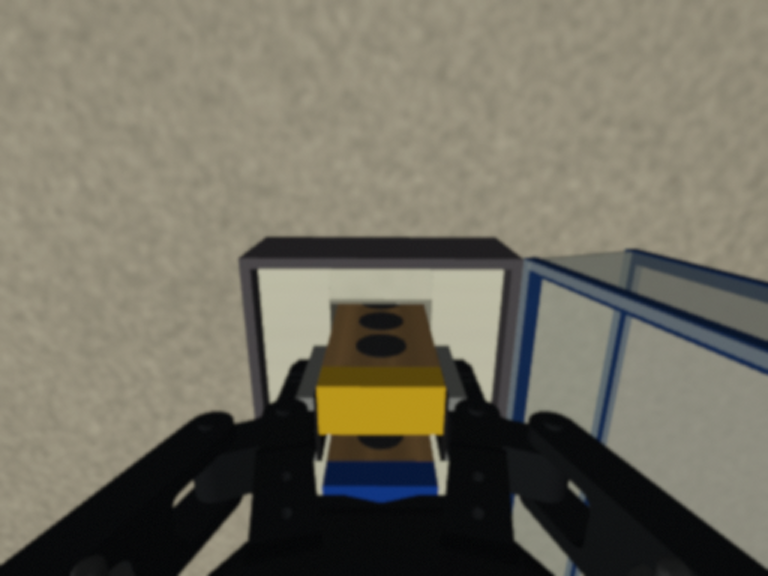

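View pics/s15c.png

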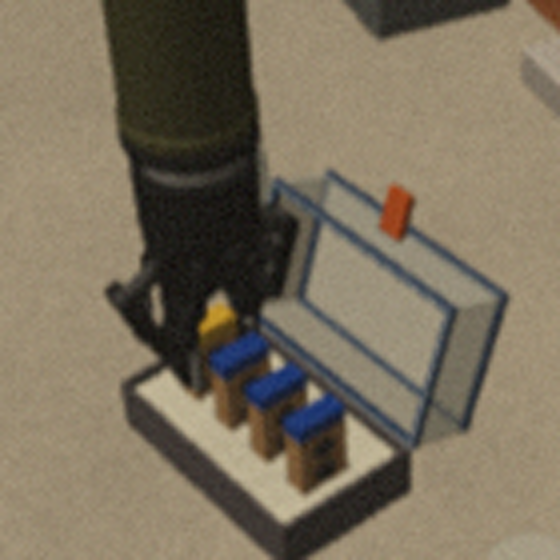

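>>> {"name": "arm_command", "arguments": {
  "deltas": [0.038,-0.0005,0,0,0,0.042,-0.0005,0,0,0,0.05,-0.0005,0,0,0,0.055,-0.0005,0,0,0,0.055,-0.0005,0,0,0,0.055,-0.0005,0,0,0],
  "newtons": 20
}}

```text
clock: 14.1
tcp_pos: [0.4865, 0.234, 0.0642]
orientation: [-68.4, 90.0, -143.4]
contact_force: [-0.2, 0.5, 0.2]
grip_width: 0.645
```

```bash
python3 - <<'E'
from tilt import *
s=tool()[2];print(w2b(tool()[0]),s['contact_force'],s['ft_torque'],s['grip_width'])
f=vision.grab_frame('wrist');save('w16',f)
E
```

```text
[0.00051266 0.04849258 0.06421177] [-0.18360268  0.46158466  0.16710067] [-0.01265714 -0.03078164 -0.02533787] 0.6454771846531078
```

View pics/w16.png

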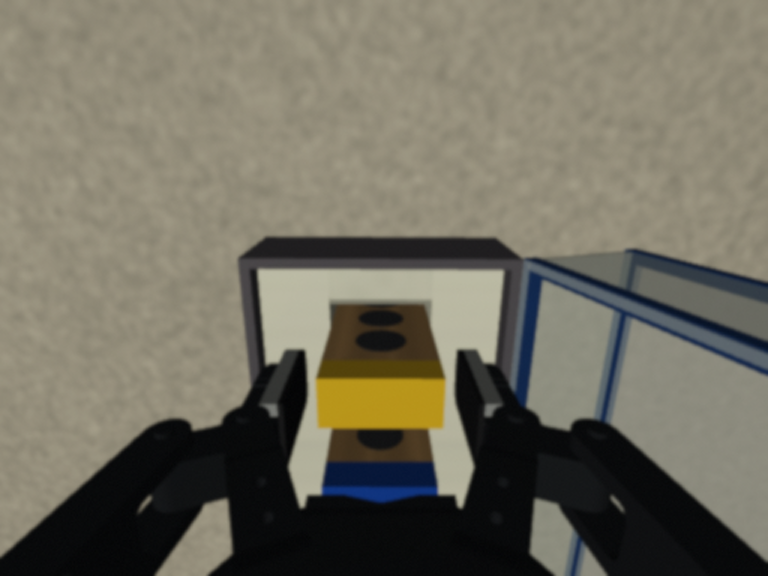

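>>> {"name": "arm_command", "arguments": {
  "deltas": [0.055,-0.015,0,0,0,0.055,-0.05,0,0,0,0.055,-0.1,0,0,0,0.055,-0.15,0,0,0,0.055,-0.19,0,0,0,0.055,-0.21,0,0,0,0.055,-0.21,0,0,0]
}}

```text
clock: 14.85
tcp_pos: [0.4878, 0.2345, 0.2777]
orientation: [103.5, 89.6, 28.5]
contact_force: [0.3, -0.9, -0.6]
grip_width: 0.646
```

```bash
python3 - <<'E'
from h import *
import pickle
print(w2b(tool()[0]),tool()[2]['qpos'])
d={}
for n in ['scene','side','wrist']:
    f=vision.grab_frame(n);save('x_'+n,f);d[n]=f
pickle.dump(d,open('x.pkl','wb'))
p=tri([(d['scene'],(300,173)),(d['side'],(249,143))]);print(w2b(p))
for th in (1.45,1.5,1.57,1.65,1.7):
    c,s=np.cos(th),np.sin(th);P=lambda u,v:(52-(u*c - v*s), u*s+v*c+40) # u out from hinge, v up
    pts=[b2w(P(u,v)[0]/1e3,y/1e3,P(u,v)[1]/1e3) for u,v,y in((136,26,-10),(136,26,10),(136,34,10),(136,34,-10),(104,26,-10),(104,26,10))]
    w5=pickle.load(open('w5.pkl','rb'))
    print(th,'tab',np.round(P(126,30),1),(proj(w5,pts)*1.5).round(0).tolist())
E
```

```text
[0.00193137 0.04868244 0.27773559] [-33.13836932  19.98999281   6.93236838  96.57492355  -2.66258574
  63.22538983 -10.42969767]
[ 0.11773353 -0.00240832  0.14681312]
1.45 tab [ 66.6 168.7] [[515.0, 181.0], [519.0, 134.0], [538.0, 134.0], [533.0, 182.0], [504.0, 177.0], [508.0, 136.0]]
1.5 tab [ 73.  167.8] [[530.0, 181.0], [535.0, 134.0], [554.0, 134.0], [548.0, 182.0], [514.0, 177.0], [518.0, 136.0]]
1.57 tab [ 81.9 166. ] [[550.0, 181.0], [555.0, 135.0], [574.0, 135.0], [567.0, 181.0], [527.0, 177.0], [531.0, 136.0]]
1.65 tab [ 91.9 163.2] [[571.0, 181.0], [577.0, 135.0], [595.0, 135.0], [588.0, 181.0], [541.0, 176.0], [545.0, 137.0]]
1.7 tab [ 98.  161.1] [[583.0, 181.0], [590.0, 135.0], [607.0, 135.0], [599.0, 181.0], [549.0, 176.0], [554.0, 137.0]]
```

View pics/x_wrist.png

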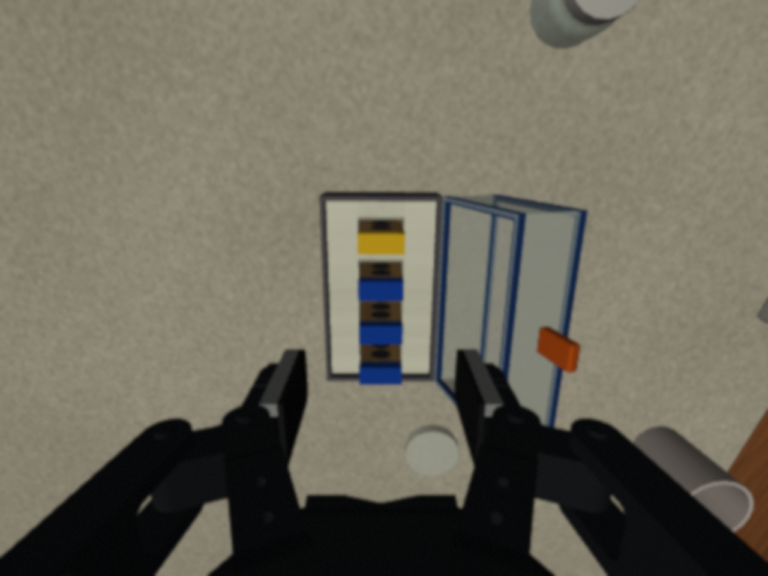

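View pics/x_side.png

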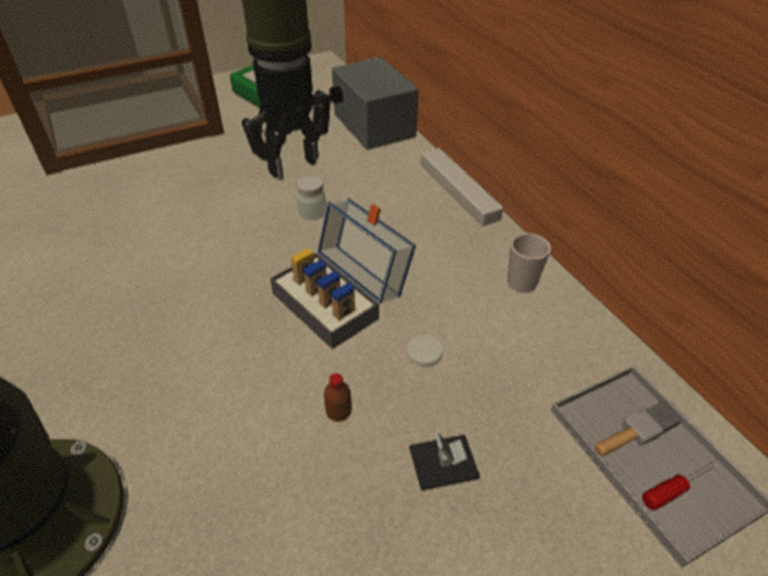

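```bash
python3 - <<'E'
from h import *
import pickle
d=pickle.load(open('x.pkl','rb'));w5=pickle.load(open('w5.pkl','rb'))
def P(u,v,th): 
    c,s=np.cos(th),np.sin(th);return (52-(u*c-v*s), u*s+v*c+40)
for th in (1.65,1.75,1.8,1.85,1.9):
    pts=[b2w(P(u,v,th)[0]/1e3,y/1e3,P(u,v,th)[1]/1e3) for u,v,y in((136,26,-10),(136,26,10),(136,34,10),(136,34,-10),(104,26,-10),(104,26,10),(104,26,-88),(104,26,88))]
    print(th,'tab',np.round(P(126,30,th),1));
    for n,f in (('w5',w5),('x',d['wrist']),('side',d['side']),('scene',d['scene'])): print(n,(proj(f,pts[:6])*1.5).round(0).astype(int).tolist())
for n,f,(a,b,c,e) in (('w5',w5,(75,140,360,440)),('xw',d['wrist'],(200,270,330,410)),('side',d['side'],(120,160,225,275)),('scene',d['scene'],(155,195,270,330))):
    cv2.imwrite(f'pics/t_{n}.png',cv2.resize(f['img'][a:b,c:e,::-1],None,fx=6,fy=6,interpolation=cv2.INTER_CUBIC))
ims=[cv2.resize(cv2.imread(f'pics/t_{n}.png'),(380,290)) for n in('w5','xw','side','scene')]
cv2.imwrite('pics/t_all.png',np.vstack([np.hstack(ims[:2]),np.hstack(ims[2:])]))
E
```

```text
1.65 tab [ 91.9 163.2]
w5 [[571, 181], [577, 135], [595, 135], [588, 181], [541, 176], [545, 137]]
x [[527, 383], [530, 354], [543, 353], [539, 383], [507, 358], [510, 331]]
side [[363, 210], [355, 205], [359, 203], [367, 209], [362, 226], [355, 221]]
scene [[434, 246], [439, 239], [443, 241], [438, 248], [431, 259], [436, 252]]
1.75 tab [104.  158.6]
w5 [[595, 180], [602, 135], [618, 135], [610, 180], [556, 176], [562, 137]]
x [[546, 380], [550, 350], [562, 349], [557, 378], [520, 356], [523, 329]]
side [[369, 209], [361, 204], [365, 203], [373, 208], [367, 226], [359, 220]]
scene [[441, 250], [445, 243], [450, 245], [445, 252], [436, 262], [441, 255]]
1.8 tab [109.8 155.9]
w5 [[606, 180], [613, 135], [628, 136], [620, 180], [564, 176], [569, 137]]
x [[554, 377], [558, 348], [570, 347], [566, 376], [526, 354], [529, 328]]
side [[372, 209], [364, 204], [368, 203], [375, 208], [369, 226], [361, 220]]
scene [[444, 253], [449, 245], [453, 248], [448, 255], [439, 264], [443, 257]]
1.85 tab [115.6 152.9]
w5 [[616, 180], [623, 136], [637, 136], [629, 179], [570, 175], [576, 137]]
x [[562, 375], [567, 346], [578, 345], [573, 373], [532, 352], [535, 326]]
side [[375, 209], [367, 204], [370, 203], [378, 208], [371, 226], [363, 220]]
scene [[447, 255], [452, 248], [456, 250], [451, 257], [441, 266], [446, 259]]
1.9 tab [121.1 149.5]
w5 [[625, 179], [632, 136], [645, 136], [637, 179], [576, 175], [582, 137]]
x [[570, 372], [574, 344], [584, 342], [580, 370], [537, 351], [540, 324]]
side [[378, 209], [370, 204], [373, 203], [381, 209], [373, 226], [365, 220]]
scene [[450, 258], [455, 250], [459, 253], [454, 260], [443, 268], [448, 261]]
```

View pics/t_all.png

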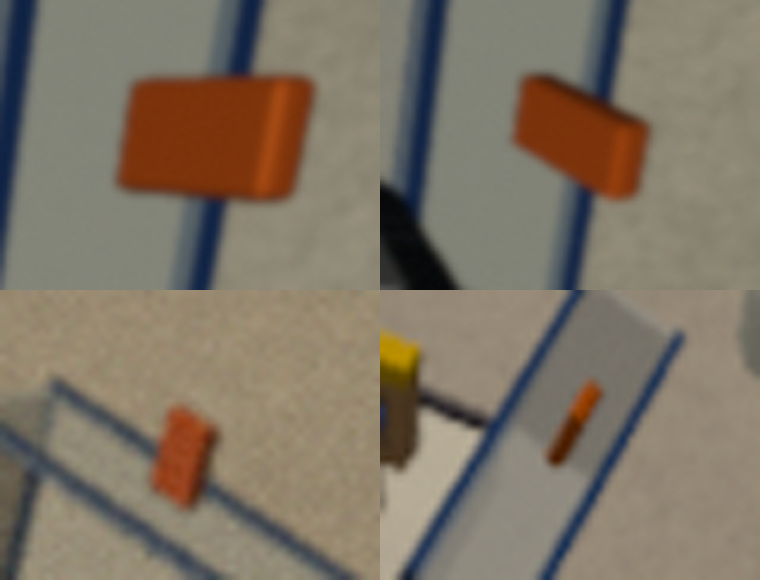

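```bash
python3 - <<'E'
from h import *
plan(b2w(.117,0,.235),105.07)
E
```

```text
pos [0.4859 0.2338 0.2733] yhead 15.01 -> [[0.0381, 0.1172, 0.0483], ('roll', np.float64(-1.5718), 'j7 now', np.float64(-10.427438383236616)), ('roll', np.float64(1.5698), 'j7 now', np.float64(-10.427438383236616))]
R [[-0.001, 0.966, 0.259], [-0.001, 0.259, -0.966], [-1.0, -0.002, 0.0]]
```

>>> {"name": "arm_command", "arguments": {
  "deltas": [0.05,0,0.03,0.012,-0.14,0.05,0,0.06,0.024,-0.29,0.05,0,0.09,0.036,-0.43,0.05,0,0.117,0.048,-0.58,0.05,0,0.117,0.048,-0.72,0.05,0.01,0.117,0.048,-0.87,0.05,0.02,0.117,0.048,-1.01,0.05,0.03,0.117,0.048,-1.16,0.05,0.038,0.117,0.048,-1.3,0.05,0.038,0.117,0.048,-1.45,0.05,0.038,0.117,0.048,-1.572,0.05,0.038,0.117,0.048,-1.572]
}}

```text
clock: 16.2
tcp_pos: [0.6113, 0.2175, 0.2341]
orientation: [176.4, 89.8, -168.4]
contact_force: [0.2, 0.3, -0.1]
grip_width: 0.586
```

```bash
python3 - <<'E'
from h import *
import pickle
plan(b2w(.117,0,.158),105.07);print(w2b(tool()[0]))
f=vision.grab_frame('wrist');save('w20',f);pickle.dump(f,open('w20.pkl','wb'))
E
```

```text
pos [0.6113 0.2175 0.2341] yhead 105.18 -> [[0.0761, -0.0002, 0.0005], ('roll', np.float64(0.0019), 'j7 now', np.float64(75.82849902578477)), ('roll', np.float64(-3.1397), 'j7 now', np.float64(75.82849902578477))]
R [[-0.003, -0.262, 0.965], [-0.001, 0.965, 0.262], [-1.0, 0.0, -0.004]]
[1.16749382e-01 1.63483308e-04 2.34122881e-01]
```

View pics/w20.png

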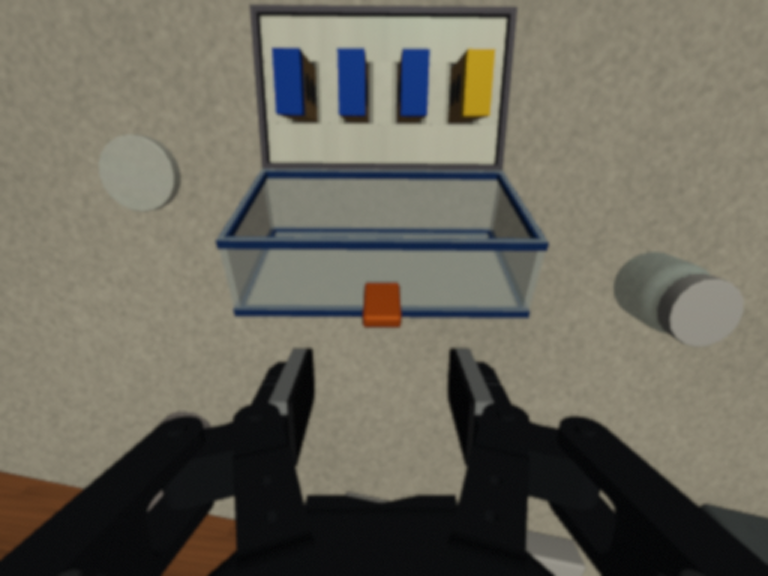

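```bash
python3 - <<'E'
from h import *
import pickle
f=pickle.load(open('w20.pkl','rb'))
def P(u,v,th,y=0): 
    c,s=np.cos(th),np.sin(th);return b2w((52-(u*c-v*s))/1e3,y/1e3,(u*s+v*c+40)/1e3)
for th in (1.78,1.82,1.85,1.88,1.92):
    print(th,(proj(f,[P(104,26,th),P(136,26,th),P(136,34,th),P(104,0,th),P(104,52,th),P(0,0,th)])*1.5).round(0)[:,1],w2b(P(131,30,th)).round(4))
E
```

```text
1.78 [267. 297. 311. 222. 307. 170.] [ 0.1086 -0.      0.1619]
1.82 [272. 305. 319. 229. 311. 170.] [0.1134 0.     0.1596]
1.85 [276. 311. 324. 235. 313. 170.] [0.1169 0.     0.1577]
1.88 [280. 317. 329. 240. 316. 170.] [ 0.1204 -0.      0.1557]
1.92 [285. 323. 334. 247. 319. 170.] [ 0.125  -0.      0.1528]
```

>>> {"name": "arm_command", "arguments": {
  "deltas": [0.04,0.03,0,0.0025,0,0.04,0.055,0,0.0025,0,0.04,0.07,0,0.0025,0,0.04,0.077,0,0.0025,0,0.04,0.077,0,0.0025,0,0.02,0.077,0,0.0025,0,0.012,0.077,0,0.0025,0,0.012,0.077,0,0.0025,0,0.012,0.077,0,0.0025,0,0.012,0.077,0,0.0025,0],
  "newtons": 20
}}

```text
clock: 17.25
tcp_pos: [0.6149, 0.2189, 0.1602]
orientation: [11.1, 89.9, 26.2]
contact_force: [1.1, -0.1, 2.5]
grip_width: 0.226
```

```bash
python3 - <<'E'
from h import *
p,R,s=tool();print(w2b(p),s['contact_force'],s['grip_width']*.0854,R.round(3).tolist())
f=vision.grab_frame('wrist');save('w21',f)
E
```

```text
[0.12058506 0.00061239 0.16018461] [ 1.05669771 -0.11884962  2.5162892 ] 0.01927367847128393 [[0.002, -0.26, 0.966], [0.001, 0.966, 0.26], [-1.0, 0.0, 0.002]]
```

View pics/w21.png

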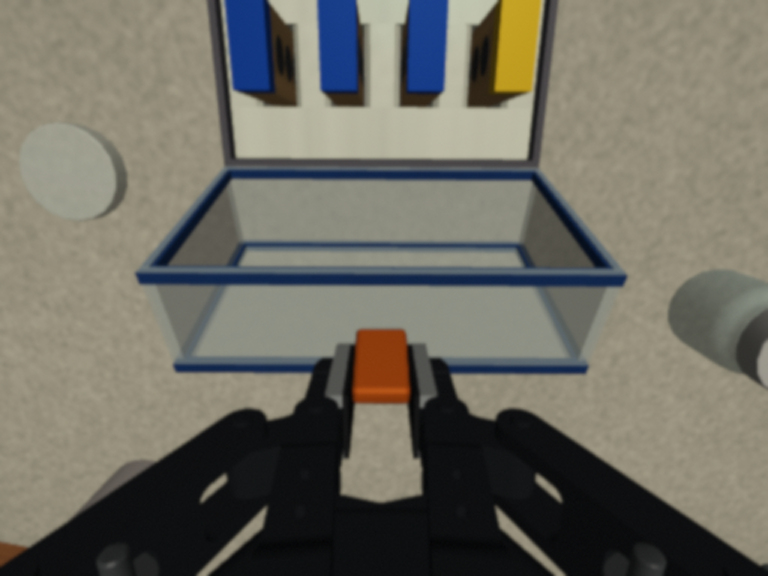

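```bash
python3 - <<'E'
import numpy as np
r=.1384
for k in range(0,28):
    ph=2.089-k*.07
    print(k,round(ph,3),'z',round(.04+r*np.sin(ph),4),'x',round(.052-r*np.cos(ph),4),'tool dx',round(.1602-.04-r*np.sin(ph),4),'dz',round(.052-r*np.cos(ph)-.1206,4))
E
```

```text
0 2.089 z 0.1602 x 0.1206 tool dx -0.0 dz -0.0
1 2.019 z 0.1647 x 0.112 tool dx -0.0045 dz -0.0086
2 1.949 z 0.1686 x 0.1031 tool dx -0.0084 dz -0.0175
3 1.879 z 0.1719 x 0.094 tool dx -0.0117 dz -0.0266
4 1.809 z 0.1745 x 0.0847 tool dx -0.0143 dz -0.0359
5 1.739 z 0.1764 x 0.0752 tool dx -0.0162 dz -0.0454
6 1.669 z 0.1777 x 0.0656 tool dx -0.0175 dz -0.055
7 1.599 z 0.1783 x 0.0559 tool dx -0.0181 dz -0.0647
8 1.529 z 0.1783 x 0.0462 tool dx -0.0181 dz -0.0744
9 1.459 z 0.1775 x 0.0366 tool dx -0.0173 dz -0.084
10 1.389 z 0.1761 x 0.027 tool dx -0.0159 dz -0.0936
11 1.319 z 0.174 x 0.0175 tool dx -0.0138 dz -0.1031
12 1.249 z 0.1713 x 0.0082 tool dx -0.0111 dz -0.1124
13 1.179 z 0.1679 x -0.0008 tool dx -0.0077 dz -0.1214
14 1.109 z 0.1639 x -0.0097 tool dx -0.0037 dz -0.1303
15 1.039 z 0.1593 x -0.0182 tool dx 0.0009 dz -0.1388
16 0.969 z 0.1541 x -0.0264 tool dx 0.0061 dz -0.147
17 0.899 z 0.1483 x -0.0341 tool dx 0.0119 dz -0.1547
18 0.829 z 0.142 x -0.0415 tool dx 0.0182 dz -0.1621
19 0.759 z 0.1352 x -0.0484 tool dx 0.025 dz -0.169
20 0.689 z 0.128 x -0.0548 tool dx 0.0322 dz -0.1754
21 0.619 z 0.1203 x -0.0607 tool dx 0.0399 dz -0.1813
22 0.549 z 0.1122 x -0.0661 tool dx 0.048 dz -0.1867
23 0.479 z 0.1038 x -0.0708 tool dx 0.0564 dz -0.1914
24 0.409 z 0.095 x -0.075 tool dx 0.0652 dz -0.1956
25 0.339 z 0.086 x -0.0785 tool dx 0.0742 dz -0.1991
26 0.269 z 0.0768 x -0.0814 tool dx 0.0834 dz -0.202
27 0.199 z 0.0674 x -0.0837 tool dx 0.0928 dz -0.2043
```

>>> {"name": "arm_command", "arguments": {
  "deltas": [0.012,-0.0045,0,-0.0086,0,0.012,-0.0084,0,-0.0175,0,0.012,-0.0117,0,-0.0266,0,0.012,-0.0143,0,-0.0359,0,0.012,-0.0143,0,-0.0359,0],
  "newtons": 20
}}

```text
clock: 17.8
tcp_pos: [0.5785, 0.2092, 0.1746]
orientation: [45.8, 90.0, 60.9]
contact_force: [1.1, 2.5, 5.4]
grip_width: 0.227
```

```bash
python3 - <<'E'
from h import *
p,R,s=tool();b=w2b(p);print(b,s['contact_force'],s['ft_torque'],s['grip_width']*.0854)
x,z=.052-b[0],b[2]-.04;print('r',np.hypot(x,z),'phi',np.arctan2(z,x))
E
```

```text
[0.08289828 0.00070304 0.17456467] [1.10908892 2.46492735 5.41306073] [ 0.51690506 -0.31598243 -0.01708883] 0.019417989083509956
r 0.13806648398220472 phi 1.7965005428752459
```

>>> {"name": "arm_command", "arguments": {
  "deltas": [0.012,-0.0019,0,-0.0095,0,0.012,-0.0032,0,-0.0191,0,0.012,-0.0038,0,-0.0288,0,0.012,-0.0038,0,-0.0385,0,0.012,-0.003,0,-0.0481,0,0.012,-0.0016,0,-0.0577,0,0.012,0.0005,0,-0.0672,0,0.012,0.0032,0,-0.0765,0,0.012,0.0066,0,-0.0855,0,0.012,0.0106,0,-0.0944,0,0.012,0.0152,0,-0.1029,0,0.012,0.0152,0,-0.1029,0],
  "newtons": 20
}}

```text
clock: 19.0
tcp_pos: [0.4771, 0.1824, 0.157]
orientation: [175.1, 89.7, -169.7]
contact_force: [-1.4, 5.1, 0.5]
grip_width: 0.226
```

```bash
python3 - <<'E'
from h import *
p,R,s=tool();b=w2b(p);print(b,s['contact_force'],s['ft_torque'],s['grip_width']*.0854)
x,z=.052-b[0],b[2]-.04;print('r',np.hypot(x,z),'phi',np.arctan2(z,x))
f=vision.grab_frame('wrist');save('w22',f)
f=vision.grab_frame('side');save('s22',f)
E
```

```text
[-0.0219825   0.00116406  0.15702163] [-1.36591065  5.14379344  0.50833765] [1.19647956 0.24081761 0.09023151] 0.019286037866981267
r 0.13844664373717042 phi 1.0070275410134257
```

View pics/w22.png

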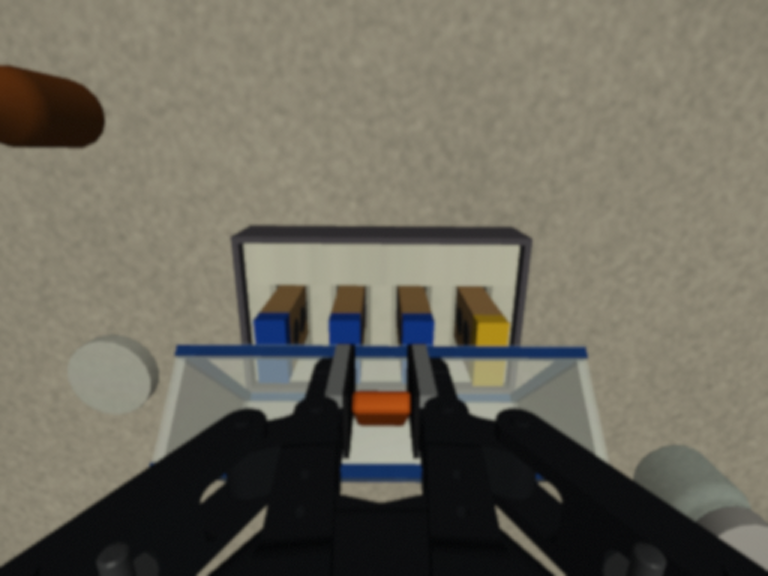

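View pics/s22.png

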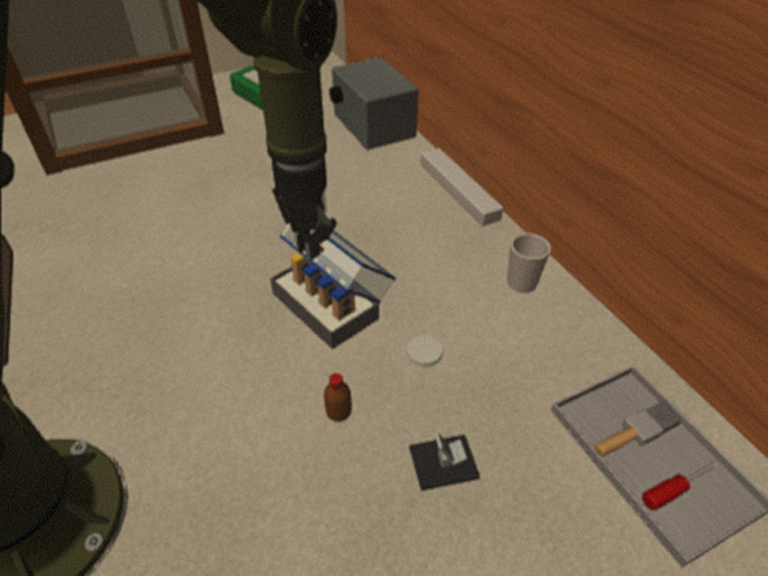

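>>> {"name": "arm_command", "arguments": {
  "deltas": [0.012,0.0052,0,-0.0082,0,0.012,0.011,0,-0.0159,0,0.012,0.0173,0,-0.0233,0,0.012,0.0241,0,-0.0302,0,0.012,0.0313,0,-0.0366,0,0.012,0.039,0,-0.0425,0,0.012,0.0471,0,-0.0479,0,0.012,0.0555,0,-0.0526,0,0.012,0.0643,0,-0.0568,0,0.012,0.0643,0,-0.0568,0],
  "newtons": 20
}}

```text
clock: 20.1
tcp_pos: [0.423, 0.1681, 0.0926]
orientation: [166.9, 89.8, -177.9]
contact_force: [-0.8, 8.5, -2.5]
grip_width: 0.226
```

```bash
python3 - <<'E'
from h import *
p,R,s=tool();b=w2b(p);print(b,s['contact_force'],s['ft_torque'],s['grip_width']*.0854)
x,z=.052-b[0],b[2]-.04;print('r',np.hypot(x,z),'phi',np.arctan2(z,x))
f=vision.grab_frame('wrist');save('w23',f)
E
```

```text
[-0.07790055  0.00137407  0.09264963] [-0.77542534  8.47533318 -2.50891698] [1.57288482 0.08602055 0.06461796] 0.019299621071413087
r 0.14016467286516957 phi 0.38507317405808505
```

View pics/w23.png

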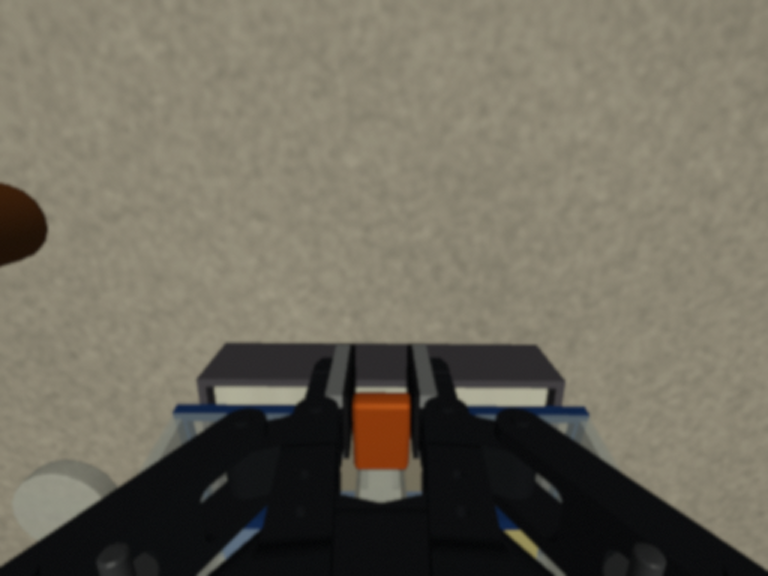

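>>> {"name": "arm_command", "arguments": {
  "deltas": [0.012,0.008,0.001,-0.0025,0,0.012,0.015,0.001,-0.004,0,0.012,0.02,0.001,-0.005,0,0.012,0.023,0.001,-0.0053,0,0.012,0.025,0.001,-0.0053,0,0.012,0.025,0.001,-0.0053,0],
  "newtons": 20
}}

```text
clock: 20.75
tcp_pos: [0.4167, 0.1664, 0.0688]
orientation: [-170.4, 89.7, -155.3]
contact_force: [-6.7, 3.4, 14.3]
grip_width: 0.224
```

```bash
python3 - <<'E'
from h import *
p,R,s=tool();b=w2b(p);print(b,s['contact_force'],s['ft_torque'],s['grip_width']*.0854)
x,z=.052-b[0],b[2]-.04;print('r',np.hypot(x,z),'phi',np.arctan2(z,x))
f=vision.grab_frame('wrist');save('w24',f)
f=vision.grab_frame('side');save('s24',f)
c=f['img'][100:240,160:300];cv2.imwrite('pics/s24c.png',cv2.resize(c[:,:,::-1],None,fx=4,fy=4,interpolation=cv2.INTER_CUBIC))
E
```

```text
[-0.08443911  0.00144306  0.06877388] [-6.66367364  3.43730483 14.30754851] [ 0.81249064  1.46003904 -0.00263059] 0.019088441281904203
r 0.1394401906806124 phi 0.20784608407661756
```

View pics/s24c.png

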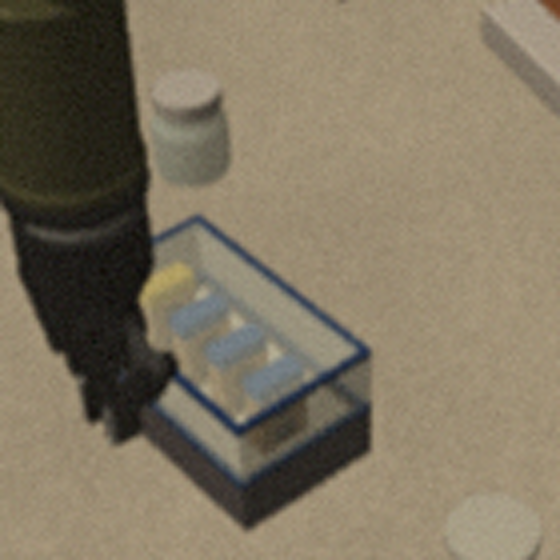

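>>> {"name": "arm_command", "arguments": {
  "deltas": [0.03,0,0,0,0,0.045,0,0,0,0,0.05,0,0,0,0,0.05,0,0,0,0,0.05,-0.03,0,-0.003,0,0.05,-0.07,0,-0.003,0,0.05,-0.07,0,-0.003,0]
}}

```text
clock: 21.55
tcp_pos: [0.419, 0.1672, 0.1426]
orientation: [5.8, 89.7, 20.8]
contact_force: [-0.3, -0.1, -0.3]
grip_width: 0.59
```

```bash
python3 - <<'E'
from h import *
import pickle
p,R,s=tool();b=w2b(p);print(b,s['contact_force'],s['grip_width']*.0854)
f=vision.grab_frame('wrist');save('w25',f);pickle.dump(f,open('w25.pkl','wb'))
def P(u,v,th,y=0): 
    c,s=np.cos(th),np.sin(th);return b2w((52-(u*c-v*s))/1e3,y/1e3,(u*s+v*c+40)/1e3)
for th in (0,.02,.05): print(th,(proj(f,[P(104,52,th,-88),P(104,52,th,88),P(136,34,th,-10),P(136,34,th,10),P(104,0,th,-88),P(104,0,th,88)])*1.5).round(1).tolist())
E
```

```text
[-0.08195582  0.00159678  0.14264395] [-0.32749205 -0.09498336 -0.32141547] 0.050352530656172595
0 [[194.0, 388.7], [564.6, 388.5], [359.0, 311.8], [399.7, 311.7], [231.0, 340.5], [528.0, 340.3]]
0.02 [[192.5, 393.1], [566.1, 392.8], [358.8, 315.2], [399.9, 315.2], [229.8, 342.1], [529.2, 341.9]]
0.05 [[190.2, 399.9], [568.4, 399.6], [358.4, 320.7], [400.2, 320.7], [228.0, 344.6], [531.0, 344.4]]
```

View pics/w25.png

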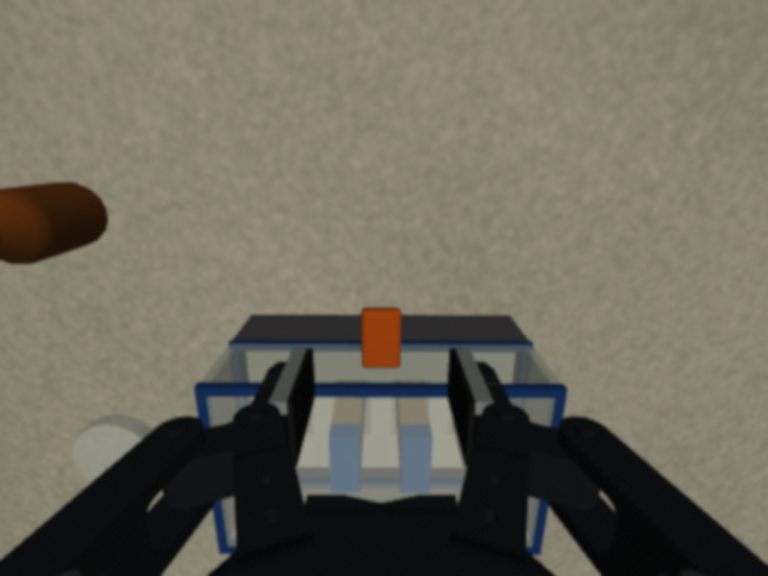

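>>> {"name": "arm_command", "arguments": {
  "deltas": [0.0,0,0,0.005,0,0.0,0,0,0.005,0,0.0,0,0,0.005,0,0.0,0,0,0.005,0,0.0,0.02,-0.001,0.005,0,0.0,0.035,-0.001,0.005,0,0.0,0.044,-0.001,0.005,0,0.0,0.048,-0.001,0.005,0,0.0,0.05,-0.001,0.005,0,0.0,0.0515,-0.001,0.005,0,0.0,0.0515,-0.001,0.005,0]
}}

```text
clock: 22.7
tcp_pos: [0.4216, 0.1667, 0.0918]
orientation: [-43.9, 89.9, -28.9]
contact_force: [-16.2, -7.4, 68.9]
grip_width: -0.003
```

>>> {"name": "arm_command", "arguments": {
  "deltas": [0.0,-0.004,0,0,0,0.0,-0.02,0,0,0,0.0,-0.06,0,0,0,0.0,-0.11,0,0,0,0.0,-0.16,0,0,0,0.0,-0.18,0,-0.04,0,0.0,-0.18,0,-0.08,0,0.0,-0.18,0,-0.08,0]
}}

```text
clock: 23.5
tcp_pos: [0.3407, 0.1446, 0.268]
orientation: [-130.6, 89.9, -115.4]
contact_force: [-0.2, -0.0, 0.4]
grip_width: -0.003
```

```bash
python3 - <<'E'
from h import *
import pickle
p,R,s=tool();b=w2b(p);print(b,s['contact_force'],s['clock'])
d={}
for n in ('wrist','side','scene'):
    f=vision.grab_frame(n);save('z_'+n,f);d[n]=f
pickle.dump(d,open('z.pkl','wb'))
f=d['side'];c=f['img'][100:240,160:300];cv2.imwrite('pics/z_sidec.png',cv2.resize(c[:,:,::-1],None,fx=4,fy=4,interpolation=cv2.INTER_CUBIC))
E
```

```text
[-1.63470899e-01  1.48651983e-04  2.68041129e-01] [-0.16314574 -0.02112897  0.3873708 ] 23.5
```

View pics/z_sidec.png

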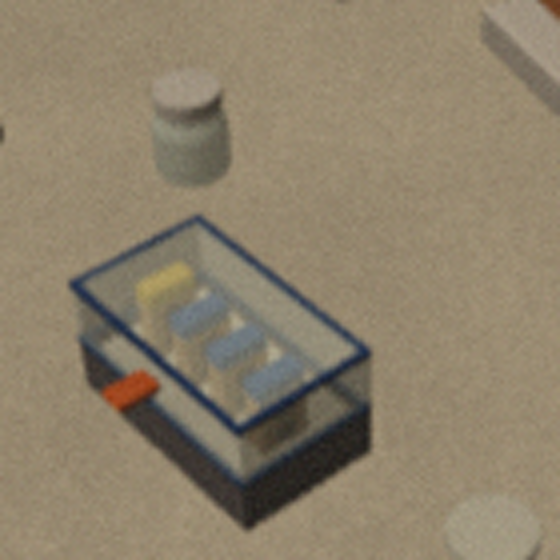

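View pics/z_scene.png

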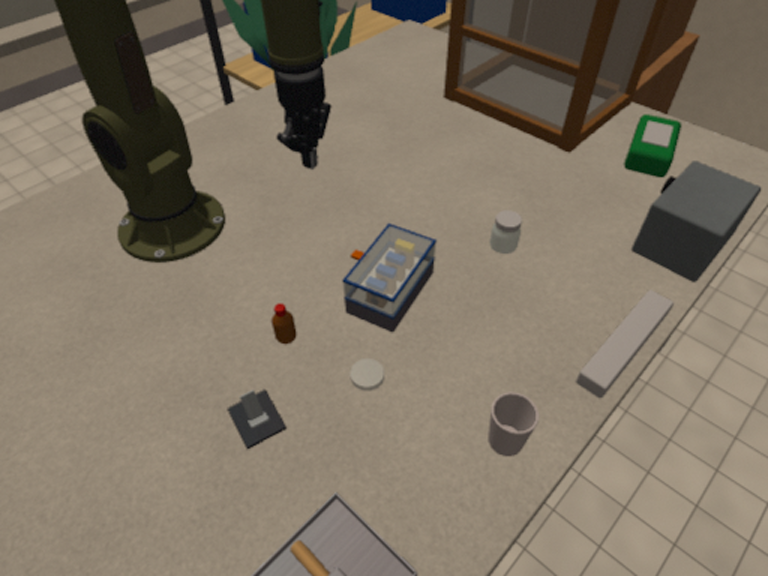

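View pics/z_wrist.png

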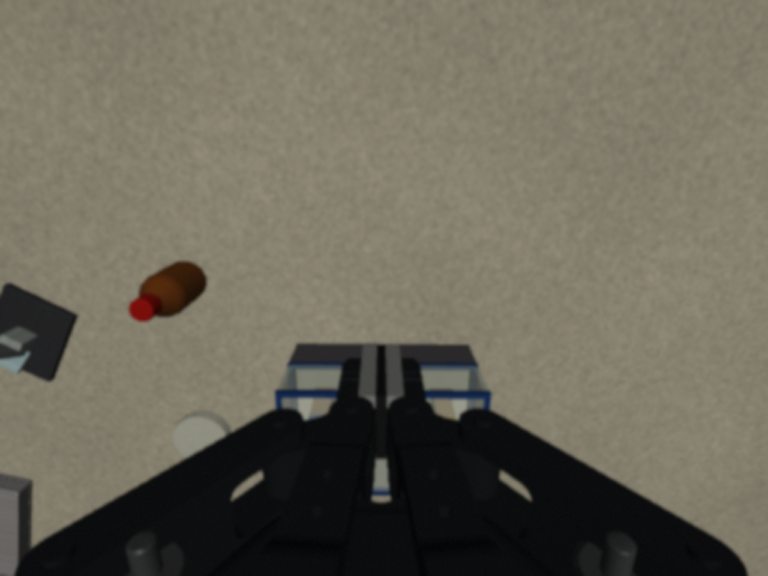

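```bash
python3 - <<'E'
from h import *
print(robot.hand_in())
E
```

```text
the job is handed in; nothing more can be done
None
```

The yellow-capped cage is standing cap-up in the empty slot, the box's lid is closed, and I handed the job in at about 24 s. I saw no failed check, but one contact force was far higher than I intended.

- **Straightening the cage:** the move commands can't tilt the tool, so I gripped the leaning cage with the tool vertical. I then turned it upright in the jaws by pressing it against the outside of the box's +y wall, with 4–7 N measured at each stop.
- **Placing it:** I lowered the cage into the slot. It met the pad at the expected height with about 8 N, and I let go with it resting there.
- **Closing the lid:** I pinched the tab and swung the lid shut until it stopped, about 14 N upward at the end.
- **Last checks:** the lid edges in the wrist picture matched a fully closed lid. After that I pressed on the tab as described below, and the later pictures also look closed. Those last scene and side pictures show the yellow cap level with the three blue ones, and the bottle, dish and jar where they were. The gripper was well clear.
- **High force:** as an extra check I pressed the tab with closed fingertips, and the reading reached about 69 N. I backed off at once. That is under the 120 N wrist limit and was fingertip contact, so I don't think the 40 N limit for the arm or gripper body applies, but I can't confirm it.

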